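Hitch the ball-coupler strap grip to the bench pull tester and latch it

ROBOT

A 7-joint arm with a two-finger parallel gripper is mounted at the origin on the work surface. World frame = base frame: x ahead of the robot, y to its left, z up, the work surface at z = 0. Lengths are in mm, angles in rad, forces in N, time in s.
With the tool pointing down it reaches from about 425 to 950 mm from the base axis. Payload 16.7 kg.
Tool frame: the origin (TCP) lies on the centre line of the jaws, within the pads' length; the fingertips stand 19 mm ahead of it and the grasp point (between the pads) is the TCP; z points along the fingers, y is the direction in which the jaws open and shut (so a half turn about z gives the same grasp; the last joint's range is limited). The gripper opens to 94 mm and grips with 3 to 60 N. Pads are 16 mm wide; open, the fingers measure 119 mm over their backs; the gripper's body (75 mm by 177 mm) begins 78 mm behind the grasp point.
Start: joints at [-1.486, 0.426, 0.074, 1.606, -0.034, 1.111, -0.067], TCP at [156.389, 656.596, 224.467] pointing down, gripper open.
Joint ranges: [-2.85, 2.85], [-0.5, 2.14], [-1.23, 1.37], [0.21, 2.46], [-1.02, 4.16], [0.16, 2.05], [-2.73, 2.73]. Speed limits (rad/s): [1.89, 1.89, 2.39, 2.39, 3.01, 3.01, 3.01].

INTERFACE

Orientations are given as a unit quaternion [x, y, z, w].
In Python, from bench import * gives the robot as it stands.
- The arm moves only by the tool step_arm, never from a script. Its argument "commands" is a list of rows, each a list of 5 numbers: the opening, from 0 (shut) to 1 (fully open), then the shift along the world's x, y, z in m, then the turn about the world's z in degrees. In form: [[hand, x, y, z, turn], ...]. A call has 1 to 12 rows; each row is the pose to reach, as a shift and turn from the pose commanded when the call began; what a row does not reach only later rows make up. A row lasts 1/8 s, in which the tool goes at most 62.5 mm and 10.7 degrees, less where a joint would pass 70% of its speed; a pose out of reach is approached as far as the arm can. A call with a gripper value outside its range is refused whole. The fingers move at their own pace and stop on an object; "force" is the grip in N (left out, the last holds). Time passes only in rows, so rows that repeat a pose let the fingers close. It gives the time, the measured TCP pose, the force and the opening at its end, in the units of the state.
- get_state(): the state, without advancing time (a new reading comes with each control period).
- get_image(name): name is "side" or "top"; returns a dict with "color" (384x512x3 uint8, red, green, blue), "z_map" (384x512 float32, mm along the optical axis (not along the pixel's ray), 0 where there is no reading), "fx", "fy", "cx", "cy" (pixels), "rvec" (rotation vector, rad) and "tvec" (3), from world to camera coordinates, as OpenCV has them. Camera axes: x right, y down, z forward; pixel columns grow to the right and rows downward; lengths in mm; the calibration is good to about 2 mm. A picture is of the moment at which its call begins.
- job_done(): hands the job in, once; it reports no verdict.
The state is a dict: "time_s": time; "joint_positions": joint angles; "dq": joint speeds; "effort": joint torques, N m; "tcp_pos": TCP position; "orientation": TCP orientation; "wrist_force": force on the tool from outside, world axes, zero at the start; "ft_torque": the same for the moment, N m; "finger_gap": finger opening in mm.
Only numpy, scipy, OpenCV 4.12 (cv2) and the standard library are available. Lean on these libraries where they do the work, as an engineer would, in place of code of your own. Each camera call takes 0.05 s, during which the arm holds its last target.

TASK

Hitch the strap grip that has the ball coupler to the bench pull tester: lift it by its bar, lower its socket over the tester's ball with its heel foot in the cradle, and push the coupler's head down until the ball goes fully home past the sprung plungers, its top against the socket's ceiling. Only then press the latch lever all the way down, and let go, leaving the grip hitched. The tester's load cell is delicate: feel your way and never push on it, by head, bar or lever, with more than about 40 N; leave everything else on the bench as it lies.

Things in the scene. Friction and masses are not known exactly. Their poses are not given: they have to be found in the camera images.
- coupler_grip (a point): Where to grasp the loose strap grip with the ball coupler: centre of a free stretch (60 mm) of its steel bar, 34 mm wide, 22 mm high, this point 21 mm above the bench. Grip 272 mm long, 0.8 kg, balanced about 30 mm towards the socket from here. x axis of all its points: along the bar from socket to tail; z up. The 60 mm wide strap jaw at the tail begins 40 mm beyond and ends 17 mm above this point.
- socket (a point): Centre of the coupler's socket = the ball's centre when fully home; 148 mm from coupler_grip along -x, 1 mm lower. A dark steel cup, 57 mm outside, bore 43 mm, open below: rim 20 mm below this point, ceiling 20 mm above. Two sprung plungers in its sides, 1 mm below this point, stick 5.5 mm into the bore: its weight alone leaves the head 8 to 15 mm too high; 10 to 20 N on the head pushes past them.
- crown (a point): Middle of the flat top of the coupler's head, straight above the socket's centre by 26 mm: the place to push the head down.
- heel (a point): Middle of the underside of the heel foot under the tail (foot 34 mm wide, 30 mm long along the bar); 210 mm from the socket along +x, level with the socket's rim.
- lever_pivot (a point): Pivot of the latch lever on the coupler, 30 mm from the socket's centre along +x and 16 mm above it; the lever turns about the y axis, rising at its free end, which points to the tail (+x).
- lever_tip (a point): On the top face of the latch lever near its free end, 70 mm from the pivot. The lever is a flat steel strap 22 mm wide, 5 mm thick, its free end 75 mm from the pivot. It starts raised; down, it lies along the top of the bar, its top face 19 mm above the socket's centre.
- latch (a joint): Angle of the latch lever: 0 = fully down and latched (a firm stop), larger = raised; starts between 0.62 and 0.80 rad. It is stiff and stays where it is left: 6 to 12 N on its end closes it. Its jaw hooks under the ball from the tail side, so it closes fully only if the ball is home.
- lever: The latch lever itself: origin at its pivot, x axis along the lever to its free end, z out of its top face.
- ball (a point): Centre of the steel ball, 40 mm across, 94 to 106 mm above the bench, on the slide of the pull tester (long grey bed with two guide rods, fixed to the bench). Its 18 mm neck is a sprung spindle: the ball sinks about 1 mm per 1.5 N of push, comes up hard on its stop after 14 mm, and rises again. x axis: along the bed from ball to cradle, the way the hitched bar must lie; z up.
- cradle (a point): Middle of the cradle's flat floor, on the same slide, 210 mm from the ball along the bed and 20 mm lower than the unloaded ball's centre: here rests the heel foot, between two low cheeks 7 mm high and 50 mm apart.
- tester: The pull tester as a whole: bed 600 mm long, 130 mm wide; origin under its bed, 90 mm straight below the unloaded ball's centre, x axis along the bed to the cradle and on to the fixed strap anchor at its far end. Its load cell feels all that bears on it: the hitched grip's weight and the plungers' pinch on the ball make about 30 N of that.
- eye_grip: Leave alone: the other strap grip, same bar and strap jaw but with a plain flat eye, 52 mm across, in place of the coupler; no lever. Origin under the eye's centre, x axis towards its tail.
- hammer: Leave alone: hammer with wooden handle. Origin at its underside.
- mallet: Leave alone: rawhide mallet lying down. Origin under its head.
- spool: Leave alone: thread spool, 48 mm across, 52 mm high, upright. Origin under it.
- wax_tin: Leave alone: round metal tin, 72 mm across, 45 mm high. Origin under it.
- awl: Leave alone: awl with wooden handle lying down. Origin at the handle's end.

How it is judged (in metres and radians):
On the way:
1. the ball is fully home in the socket, heel foot in the cradle, the latch lever still raised (z of socket in the frame of ball between -0.003 and 0.002 m and horizontal distance between socket and ball below 0.004 m and z of heel in the frame of cradle below 0.004 m and horizontal distance between heel and cradle below 0.012 m and value of joint latch above 0.4 rad), for 0.1 s.
At the end, for the whole second after the job is handed in: The ball is fully home in the socket (socket's centre no more than 2 mm above the ball's centre, 4 mm sideways), the heel foot rests on the cradle's floor (within 4 mm in height, 12 mm sideways), the latch lever is fully down (within 0.04 rad), the grip at rest and released (z of socket in the frame of ball between -0.003 and 0.002 m and horizontal distance between socket and ball below 0.004 m and z of heel in the frame of cradle below 0.004 m and horizontal distance between heel and cradle below 0.012 m and value of joint latch below 0.04 rad and linear speed of lever below 0.02 m/s); the robot touches nothing.
It fails at once if the tester is pushed with more than about 40 N (over 75 N in all contacts, with the grip's weight and the plungers' pinch) (contact force between tester and anything else above 75 N).
It fails at once if something else on the bench was moved by more than 15 mm (distance of any of eye_grip, hammer, mallet, spool, wax_tin, awl from where it was at the start of the episode above 0.015 m).
It also fails if it takes over 64 s, if anything falls off the work surface, if the arm or the gripper's body presses on something with over 40 N, if the wrist force passes 120 N, or if a joint passes its speed limit or range.

## Working session

There is one attempt and no reset: what is moved stays moved. The work goes in short steps, Python scripts to look and compute and a tool call to move; the robot and the scene stay as the last step left them, time stands still between calls to the robot, and variables do not carry over. Pictures are saved under pics/ and viewed, and the job is handed in when it is done.

Besides the shell and the picture viewer there is one more tool, called after ">>>" by a JSON object that holds its "op" and its "data". step_arm: Moves the arm, as the interface text tells. Its arguments: {"type":"object","properties":{"commands":{"type":"array","items":{"type":"array","items":{"type":"number"}}},"force":{"type":"number"}},"required":["commands"]}

```bash
mkdir -p pics; ls; python3 - <<'E'
from bench import *
import cv2,numpy as np
print(get_state())
for n in("side","top"):
    im=get_image(n); np.savez(f"{n}0.npz",**im)
    cv2.imwrite(f"pics/{n}0.png",im["color"][:,:,::-1])
    print(n,im["fx"],im["fy"],im["cx"],im["cy"],im["rvec"],im["tvec"])
E
```

```text
pics
{'time_s': 0.0, 'joint_positions': array([-1.48646807,  0.42672876,  0.07385122,  1.60660902, -0.03408832,
        1.11082498, -0.06709834]), 'dq': array([-6.23436237e-04, -8.76464364e-04,  4.48198998e-05,  6.57251572e-04,
       -5.42726875e-04,  1.28255827e-03,  2.00638123e-05]), 'effort': array([-1.20762802e-04, -9.35827804e+01,  3.66653278e+00, -4.54187465e+01,
       -4.88712313e-02,  2.05959810e-02,  1.52021489e-04]), 'tcp_pos': array([156.3343156 , 656.20857133, 223.77690767]), 'orientation': array([ 1.16660439e-01,  9.93171643e-01, -6.54994457e-04, -2.30008201e-05]), 'wrist_force': array([-0.43461416,  0.82384496, -0.46103693]), 'ft_torque': array([ 0.03332636, -0.00894337,  0.0419998 ]), 'finger_gap': 94.11733779354921}
side 407.98331508496364 407.98331508496364 255.80307019580644 197.5696304678848 [ 2.17639939 -0.54291047  0.27243424] [-519.93476787  216.54658454 1155.56876707]
top 376.74483573664065 376.74483573664065 256.00608175149773 187.958682977411 [ 2.11930717 -2.17219221  0.17649124] [   3.0024218   593.76511761 1049.93585219]
```

View pics/top0.png

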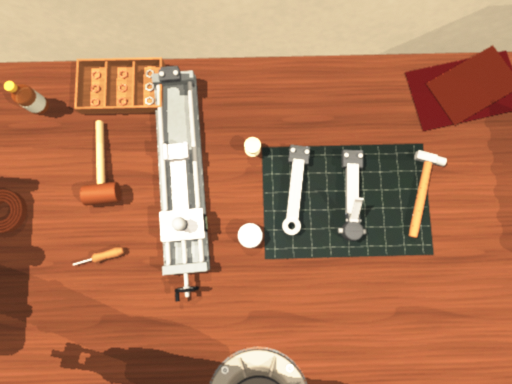

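View pics/side0.png

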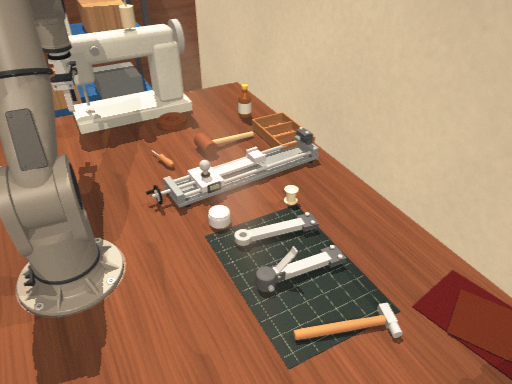

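The top view shows the coupler grip at about (354,195): socket at (354,231), tail at (353,158). The tester's ball is at (180,224) and its bed runs upwards to the anchor at (170,75). Next I'll deproject the pixels to get positions.

```bash
cat > h.py <<'E'
import numpy as np,cv2
def load(n): return dict(np.load(n))
def cloud(im):
    R,_=cv2.Rodrigues(im["rvec"]); z=im["z_map"].astype(float); v,u=np.mgrid[:z.shape[0],:z.shape[1]]
    P=np.stack([(u-im["cx"])/im["fx"]*z,(v-im["cy"])/im["fy"]*z,z],-1)
    W=(P-np.asarray(im["tvec"]).ravel())@R
    W[z<=0]=np.nan
    return W
def proj(im,pts):
    K=np.array([[im["fx"],0,im["cx"]],[0,im["fy"],im["cy"]],[0,0,1.]])
    return cv2.projectPoints(np.asarray(pts,float).reshape(-1,1,3),im["rvec"],im["tvec"],K,None)[0][:,0]
E
python3 - <<'E'
from h import *
np.set_printoptions(precision=1,suppress=True)
for n,ps in (("top",[(354,231),(353,158),(352,190),(358,205),(180,224),(175,212),(178,180),(177,155),(170,75),(185,265),(330,230),(250,236),(253,147)]),("side",[(266,278),(310,262),(204,166),(294,255)])):
    im=load(n+"0.npz"); W=cloud(im)
    print(n,"cam",(-cv2.Rodrigues(im["rvec"])[0].T@im["tvec"].ravel()))
    for u,v in ps: print((u,v),W[v,u])
im=load("top0.npz")
for nm,(a,b,c,d) in dict(grip=(325,140,385,250),ball=(150,60,220,300)).items():
    cr=im["color"][b:d,a:c,::-1]; s=min(800/(c-a),600/(d-b)); s=int(s)
    cv2.imwrite(f"pics/{nm}z.png",cv2.resize(cr,None,fx=s,fy=s,interpolation=cv2.INTER_CUBIC)); print(nm,s)
im=load("side0.npz");cr=im["color"][130:310,140:380,::-1]
cv2.imwrite(f"pics/sidez.png",cv2.resize(cr,None,fx=3.3,fy=3.3,interpolation=cv2.INTER_CUBIC))
E
```

```text
top cam [ 425.7    1.5 1128.6]
(354, 231) [ 462.2 -288.5   47.8]
(353, 158) [ 680.1 -304.7   29.3]
(352, 190) [ 582.2 -293.4   36.7]
(358, 205) [ 532.9 -295.    83. ]
(180, 224) [490.2 195.3 114.6]
(175, 212) [528.3 220.7  56.7]
(178, 180) [620.1 212.3  59.3]
(177, 155) [689.7 212.3  76.3]
(170, 75) [917.8 227.5 108.3]
(185, 265) [379.4 192.3  54.1]
(330, 230) [ 468.4 -229.4    2. ]
(250, 236) [455.5   9.   44. ]
(253, 147) [714.4  -5.8  53.4]
side cam [  86.4 -932.5  880.6]
(266, 278) [ 458.1 -303.3   44.5]
(310, 262) [ 602.6 -300.4   31.6]
(204, 166) [487.  186.8 107.4]
(294, 255) [ 542.6 -303.8   91.6]
grip 5
ball 2
```

View pics/gripz.png

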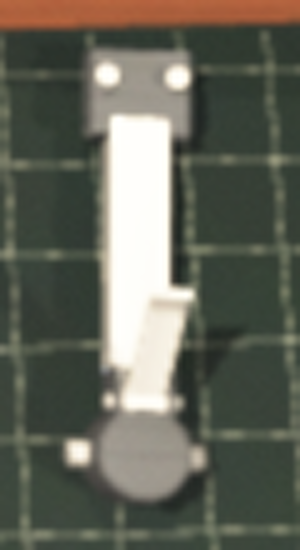

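View pics/sidez.png

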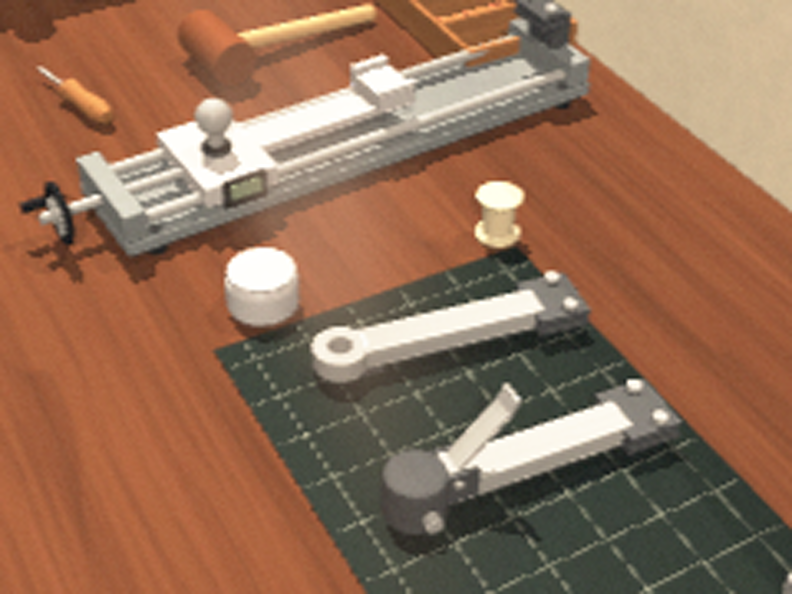

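The side crop confirms the coupler grip has the dark cup and a raised lever, and the eye grip lies beside it. I'll measure poses next, using ray–plane intersections at the known heights.

```bash
cat >> h.py <<'E'
def rayplane(im,uv,z):
    R,_=cv2.Rodrigues(im["rvec"]); c=-R.T@np.asarray(im["tvec"]).ravel()
    uv=np.atleast_2d(uv).astype(float)
    d=np.c_[(uv[:,0]-im["cx"])/im["fx"],(uv[:,1]-im["cy"])/im["fy"],np.ones(len(uv))]@R
    return c+d*((z-c[2])/d[:,2])[:,None]
def blob(mask,uv):
    n,l,s,c=cv2.connectedComponentsWithStats(mask.astype(np.uint8)); return l==l[uv[1],uv[0]]
E
python3 - <<'E'
from h import *
np.set_printoptions(precision=1,suppress=True)
im=load("top0.npz");c=im["color"].astype(int)
print("head row",[tuple(c[231,u]) for u in range(338,370,1)])
print("bar row",[tuple(c[185,u]) for u in range(340,366)])
print("ball row",[tuple(c[224,u]) for u in range(168,196)])
E
python3 - <<'E'
import cv2
im=cv2.imread("pics/top0.png")
cv2.imwrite("pics/testz.png",cv2.resize(im[60:305,145:225],None,fx=2.4*1,fy=2.4,interpolation=cv2.INTER_CUBIC))
s=cv2.imread("pics/side0.png")
cv2.imwrite("pics/tests.png",cv2.resize(s[120:215,145:325],None,fx=4.4,fy=4.4,interpolation=cv2.INTER_CUBIC))
E
```

```text
head row [(np.int64(164), np.int64(156), np.int64(140)), (np.int64(229), np.int64(220), np.int64(200)), (np.int64(244), np.int64(238), np.int64(226)), (np.int64(244), np.int64(238), np.int64(226)), (np.int64(218), np.int64(207), np.int64(188)), (np.int64(132), np.int64(125), np.int64(114)), (np.int64(116), np.int64(111), np.int64(103)), (np.int64(146), np.int64(140), np.int64(131)), (np.int64(157), np.int64(153), np.int64(142)), (np.int64(158), np.int64(155), np.int64(144)), (np.int64(157), np.int64(153), np.int64(143)), (np.int64(157), np.int64(151), np.int64(142)), (np.int64(155), np.int64(151), np.int64(140)), (np.int64(155), np.int64(150), np.int64(139)), (np.int64(156), np.int64(150), np.int64(139)), (np.int64(153), np.int64(146), np.int64(136)), (np.int64(154), np.int64(147), np.int64(137)), (np.int64(155), np.int64(149), np.int64(139)), (np.int64(153), np.int64(146), np.int64(137)), (np.int64(154), np.int64(147), np.int64(138)), (np.int64(154), np.int64(146), np.int64(137)), (np.int64(154), np.int64(147), np.int64(138)), (np.int64(153), np.int64(148), np.int64(137)), (np.int64
[... 2225 characters left out ...]
int64(250), np.int64(246), np.int64(235)), (np.int64(240), np.int64(233), np.int64(218)), (np.int64(226), np.int64(215), np.int64(195)), (np.int64(201), np.int64(191), np.int64(173)), (np.int64(169), np.int64(160), np.int64(144)), (np.int64(124), np.int64(118), np.int64(107)), (np.int64(148), np.int64(139), np.int64(127)), (np.int64(224), np.int64(211), np.int64(194)), (np.int64(242), np.int64(235), np.int64(223)), (np.int64(243), np.int64(236), np.int64(226)), (np.int64(243), np.int64(236), np.int64(226)), (np.int64(243), np.int64(236), np.int64(225)), (np.int64(243), np.int64(236), np.int64(226)), (np.int64(243), np.int64(236), np.int64(225)), (np.int64(243), np.int64(235), np.int64(224))]
```

View pics/testz.png

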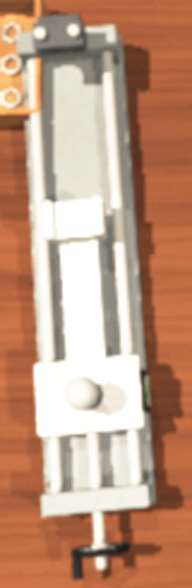

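View pics/tests.png

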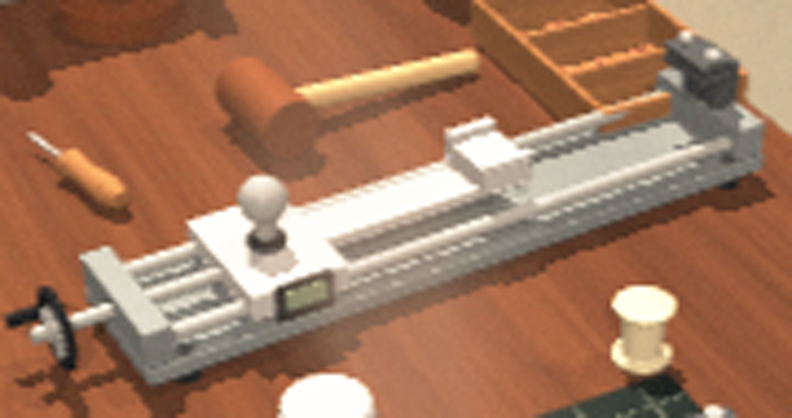

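```bash
python3 - <<'E'
from h import *
from scipy.optimize import least_squares
np.set_printoptions(precision=1,suppress=True)
T=load("top0.npz");S=load("side0.npz")
for n,im in (("top",T),("side",S)):
    W=cloud(im)
    g=W[(abs(W[...,0]-600)<40)&(abs(W[...,1]+370)<30)]; print(n,"bench z",np.nanmean(g[:,2]),g[:,2].std())
    # ball
    m=(np.hypot(W[...,0]-489,W[...,1]-192)<28)&(W[...,2]>86)
    p=W[m]
    c=p.mean(0)-[0,0,10]
    r=least_squares(lambda c:np.linalg.norm(p-c,axis=1)-20,c,loss="soft_l1")
    print(n,"ball",r.x,len(p),"res",np.abs(r.fun).mean())
    # bar top
    m=(abs(W[...,1]+300)<30)&(W[...,2]>25)&(W[...,2]<42)&(W[...,0]>540)&(W[...,0]<650)&(im["color"].min(-1)>235)
    p=W[m]; k=np.polyfit(p[:,0],p[:,1],1); print(n,"bar top z",p[:,2].mean(),p[:,2].std(),"yaw",np.degrees(np.arctan(k[0])),"y at 600",np.polyval(k,600),len(p))
    # ray-plane bar
    v,u=np.nonzero(m); q=rayplane(im,np.c_[u,v],32); k=np.polyfit(q[:,0],q[:,1],1); print("  rp yaw",np.degrees(np.arctan(k[0])),"y600",np.polyval(k,600), "x rng",q[:,0].min(),q[:,0].max(),"w",np.ptp((q[:,1]-np.polyval(k,q[:,0]))))
    # crown
    m=(np.hypot(W[...,0]-460,W[...,1]+298)<40)&(W[...,2]>38)&(W[...,2]<56)
    p=W[m]; print(n,"crown",p.mean(0),p.min(0),p.max(0),len(p))
    # bed bounds
    m=(W[...,2]>25)&(W[...,2]<130)&(W[...,0]>360)&(W[...,0]<1000)&(abs(W[...,1]-205)<110)
    p=W[m]
    (cx,cy),(a,b),ang=cv2.minAreaRect(p[:,:2].astype(np.float32)); print(n,"bed",cx,cy,a,b,ang)
E
```

```text
top bench z 1.7049157551700578 2.217795472459954
top ball [494.  201.5  96.7] 171 res 0.8963417387523023
top bar top z 32.122437861728336 2.145736255461363 yaw -5.956068457008962 y at 600 -296.5958952580869 341
  rp yaw -5.93277022543067 y600 -296.6274541835038 x rng 541.458235724013 649.3294020853648 w 30.038810304445406
top crown [ 468.3 -289.1   45. ] [ 439.3 -316.1   38.4] [ 499.4 -262.1   53.9] 331
top bed 680.0682373046875 222.92233276367188 644.8925170898438 154.16600036621094 4.553462028503418
side bench z 2.9458832370349515 1.6588060014497354
side ball [494.1 204.1 100.1] 99 res 1.4456137520631698
side bar top z 33.602644620668414 1.5768113466527567 yaw -4.416646647611878 y at 600 -298.1030673736655 264
  rp yaw -4.455489288478547 y600 -296.82854910635706 x rng 541.329177872307 651.4816565188033 w 29.32780409814302
side crown [ 466.  -292.7   46.1] [ 435.8 -317.1   38.4] [ 499.6 -261.8   52.7] 321
side bed 655.3626708984375 219.28805541992188 599.1827392578125 156.74606323242188 4.613655090332031
```

```bash
python3 - <<'E'
from h import *
np.set_printoptions(precision=1,suppress=True)
for n in("top","side"):
    im=load(n+"0.npz");W=cloud(im);c=im["color"].astype(int)
    v,u=np.mgrid[:384,:512]
    Q=rayplane(im,np.c_[u.ravel(),v.ravel()],32).reshape(384,512,3)
    m=(abs(Q[...,1]+297)<26)&(Q[...,0]>588)&(Q[...,0]<642)&(c.min(-1)>215)
    q=Q[m]; k=np.polyfit(q[:,0]-600,q[:,1],1); print(n,"yaw",np.degrees(np.arctan(k[0])),"y600",k[1],"w",m.sum())
    # crown by gray mask at plane 46
    Q=rayplane(im,np.c_[u.ravel(),v.ravel()],46).reshape(384,512,3)
    g=(c[...,0]>(135 if n=="top" else 60))&(c[...,0]<172)&(np.hypot(Q[...,0]-464,Q[...,1]+288)<34)&(c[...,0]-c[...,2]>5)
    g=cv2.morphologyEx(g.astype(np.uint8),cv2.MORPH_OPEN,np.ones((5,5),np.uint8))>0
    q=Q[g]; print(n,"crown",q.mean(0),(q.min(0)+q.max(0))/2,np.ptp(q,0),g.sum())
    vv,uu=np.nonzero(g); (cen,rad)=cv2.minEnclosingCircle(q[:,:2].astype(np.float32)); print(cen,rad)
    o=c[...,::-1].astype(np.uint8).copy(); o[g]=(0,0,255)
    cv2.imwrite(f"pics/mask_{n}.png",cv2.resize(o[140:310,230:390],None,fx=3.5,fy=3.5))
E
```

```text
top yaw -3.116870397479584 y600 -297.4381529293014 w 216
top crown [ 464.1 -287.6   46. ] [ 463.8 -287.7   46. ] [43.3 49.3  0. ] 233
(464.8155212402344, -287.8647766113281) 25.306907653808594
side yaw -4.6848690039928345 y600 -296.5999312870074 w 157
side crown [ 461.9 -288.    46. ] [ 461.9 -288.    46. ] [62.2 66.7  0. ] 355
(464.1769104003906, -287.899169921875) 33.70164489746094
```

View pics/mask_side.png

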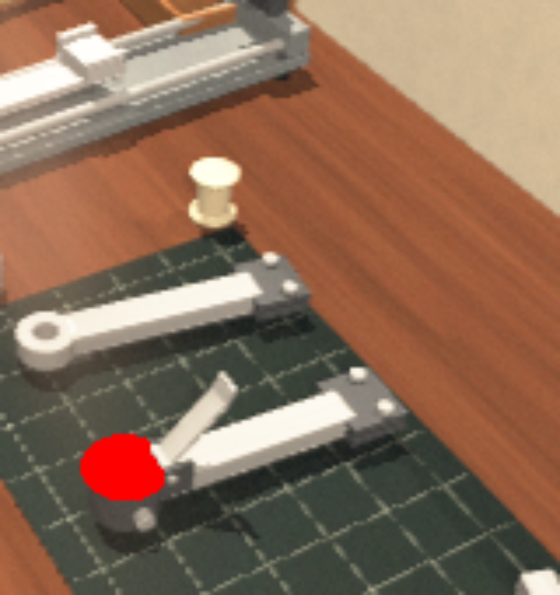

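View pics/mask_top.png

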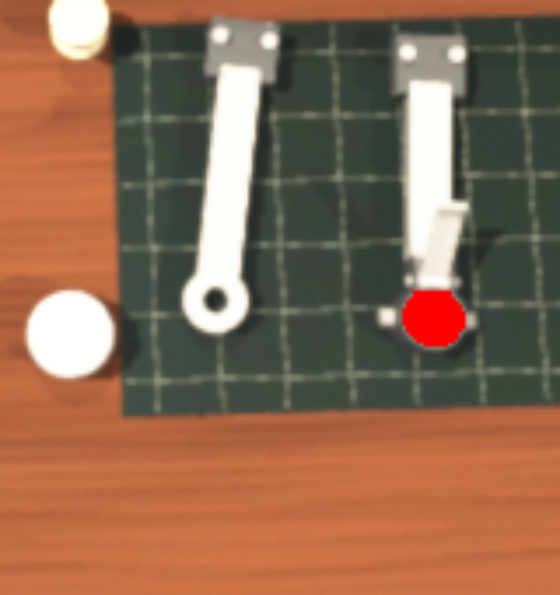

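>>> {"op": "step_arm", "data": {"commands": [[1,0.3,-0.3,0,4],[1,0.3,-0.3,0,8],[1,0.3,-0.3,0,9.5],[1,0.3,-0.3,0,9.5],[1,0.3,-0.3,0,9.5],[1,0.3,-0.3,0,9.5],[1,0.3,-0.3,0,9.5],[1,0.41,-0.6,0,9.5],[1,0.41,-0.6,0,9.5],[1,0.41,-0.6,0,9.5],[1,0.41,-0.6,0,9.5],[1,0.41,-0.6,0,9.5]]}}

```text
time_s: 1.6
tcp_pos: [564.2, 61.3, 224.4]
orientation: [0.034, 0.999, 0.0, -0.0]
wrist_force: [0.1, 0.3, 0.3]
finger_gap: 94.0
```

>>> {"op": "step_arm", "data": {"commands": [[1,0.036,-0.354,-0.08,0],[1,0.036,-0.354,-0.08,0],[1,0.036,-0.354,-0.08,0],[1,0.036,-0.354,-0.08,0],[1,0.036,-0.354,-0.08,0],[1,0.036,-0.354,-0.08,0],[1,0.036,-0.354,-0.08,0],[1,0.036,-0.354,-0.08,0]]}}

```text
time_s: 2.6
tcp_pos: [599.8, -290.3, 144.0]
orientation: [0.034, 0.999, 0.0, -0.0]
wrist_force: [0.2, 0.4, 0.9]
finger_gap: 94.0
```

```bash
cat > snap.py <<'E'
import sys; from bench import *; from h import *
np.set_printoptions(precision=2,suppress=True)
t=sys.argv[1]
for n in("side","top"):
    im=get_image(n); np.savez(f"{n}{t}.npz",**im)
s=get_state(); print({k:s[k] for k in("time_s","tcp_pos","orientation","wrist_force","ft_torque","finger_gap")})
if len(sys.argv)>2:
    n=sys.argv[2]; a,b,c,d=map(int,sys.argv[3:7]); im=load(f"{n}{t}.npz")["color"][b:d,a:c,::-1]
    k=min(800/(c-a),600/(d-b)); cv2.imwrite(f"pics/v{t}.png",cv2.resize(im,None,fx=k,fy=k,interpolation=cv2.INTER_CUBIC)[:600,:800])
E
python3 snap.py 1 side 180 150 420 330
```

```text
{'time_s': 2.7, 'tcp_pos': array([ 600.39, -289.21,  144.57]), 'orientation': array([0.03, 1.  , 0.  , 0.  ]), 'wrist_force': array([-0.43,  0.49, -0.22]), 'ft_torque': array([ 0.02, -0.02, -0.  ]), 'finger_gap': 93.98281466577731}
```

View pics/v1.png

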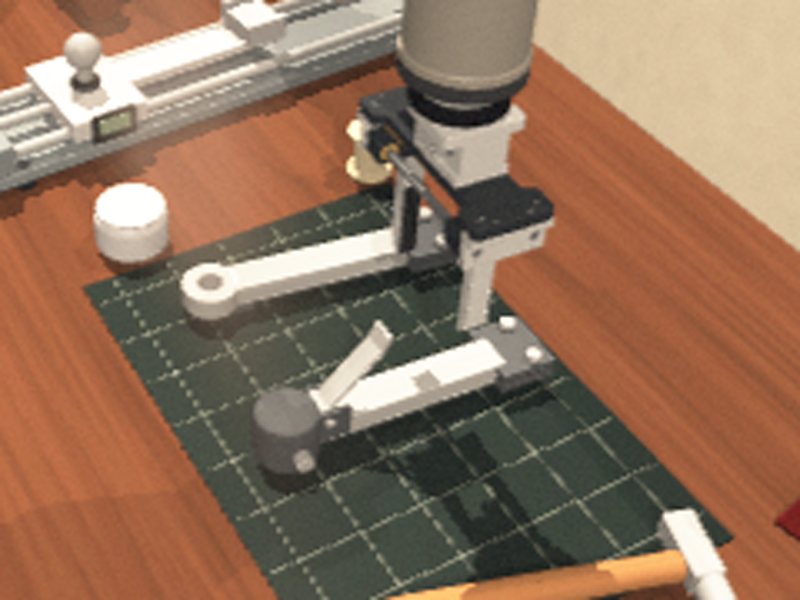

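```bash
python3 - <<'E'
from h import *
im=load("side1.npz"); o=im["color"][:,:,::-1].copy()
t=np.array([600.39,-289.21,144.57]); a=np.radians(-3.9); y=np.array([-np.sin(a),np.cos(a),0]);x=np.array([np.cos(a),np.sin(a),0])
P=[t+s*y*w+x*q-[0,0,19] for s in(-1,1) for w in(47,59.5) for q in(-8,8)]
p=proj(im,P); k=5
o=cv2.resize(o[150:290,240:400],None,fx=k,fy=k,interpolation=cv2.INTER_CUBIC)
for u,v in p: cv2.circle(o,(int((u-240+.5)*k),int((v-150+.5)*k)),3,(0,0,255),-1)
cv2.imwrite("pics/tip1.png",o[:600,:800])
im=load("top1.npz"); o=im["color"][:,:,::-1].copy()
p=proj(im,P); o=cv2.resize(o[120:240,290:430],None,fx=k,fy=k,interpolation=cv2.INTER_CUBIC)
for u,v in p: cv2.circle(o,(int((u-290+.5)*k),int((v-120+.5)*k)),3,(0,0,255),-1)
cv2.imwrite("pics/tip1t.png",o[:600,:800])
E
```

```text
(no output)
```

View pics/tip1.png

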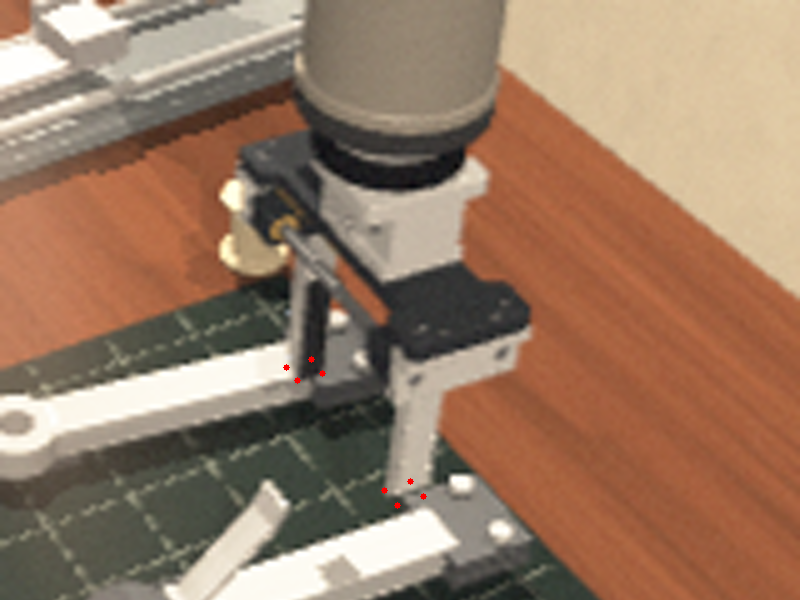

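View pics/tip1t.png

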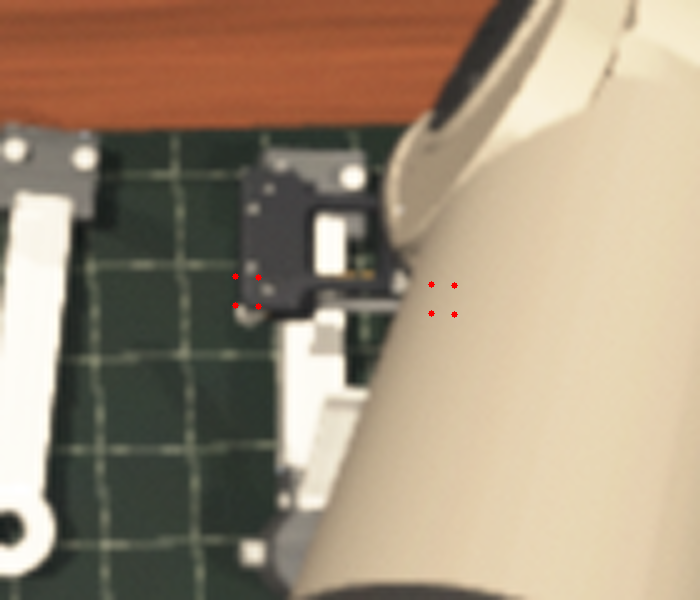

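>>> {"op": "step_arm", "data": {"commands": [[1,0.0016,-0.008,0,0],[1,0.0016,-0.008,-0.05,0],[1,0.0016,-0.008,-0.09,0],[1,0.0016,-0.008,-0.11,0],[1,0.0016,-0.008,-0.118,0],[1,0.0016,-0.008,-0.121,0],[1,0.0016,-0.008,-0.1215,0],[1,0.0016,-0.008,-0.1215,0]]}}

```text
time_s: 3.7
tcp_pos: [602.1, -299.0, 23.9]
orientation: [0.034, 0.999, -0.0, 0.001]
wrist_force: [0.3, -1.0, -0.8]
finger_gap: 94.1
```

>>> {"op": "step_arm", "data": {"commands": [[0.25,0,0,0,0],[0.25,0,0,0,0],[0.25,0,0,0,0],[0.25,0,0,0,0],[0.25,0,0,0,0],[0.25,0,0,0,0]], "force": 55}}

```text
time_s: 4.45
tcp_pos: [601.6, -298.6, 23.0]
orientation: [0.034, 0.999, 0.0, -0.0]
wrist_force: [-0.9, 6.3, 3.1]
finger_gap: 37.3
```

>>> {"op": "step_arm", "data": {"commands": [[0,0,0,0,0],[0,0,0,0,0],[0,0,0,0,0]], "force": 60}}

```text
time_s: 4.82
tcp_pos: [601.6, -298.0, 22.9]
orientation: [0.034, 0.999, 0.0, -0.0]
wrist_force: [-1.0, 4.8, 2.9]
finger_gap: 33.5
```

```bash
python3 snap.py 2 side 230 180 390 300
```

```text
{'time_s': 4.925, 'tcp_pos': array([ 601.67, -297.95,   22.91]), 'orientation': array([ 0.03,  1.  ,  0.  , -0.  ]), 'wrist_force': array([-1.69,  6.35,  2.61]), 'ft_torque': array([ 1.35,  0.05, -0.08]), 'finger_gap': 33.74859213489456}
```

View pics/v2.png

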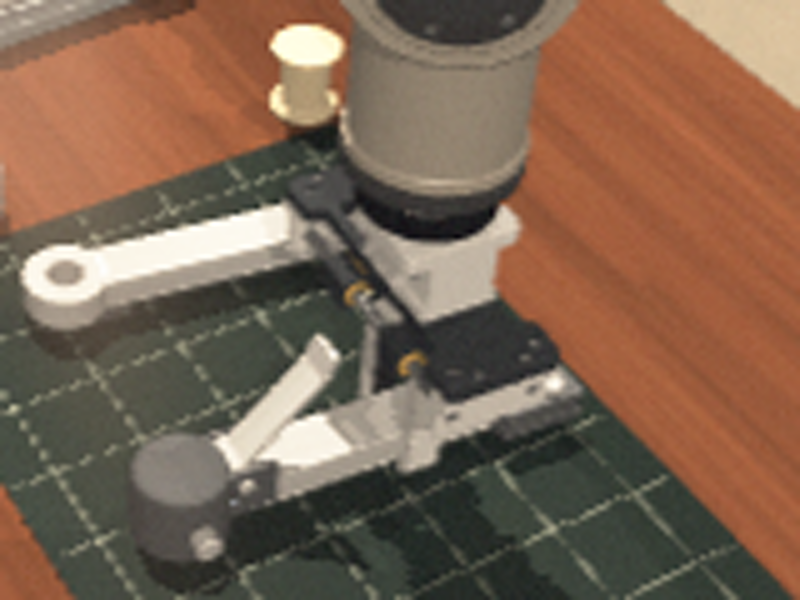

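>>> {"op": "step_arm", "data": {"commands": [[0,0,0,0.005,0],[0,0,0,0.02,0],[0,0,0,0.05,0],[0,0,0,0.09,0],[0,0,0,0.13,0],[0,0,0,0.16,0],[0,0,0,0.16,0],[0,0,0,0.16,0]]}}

```text
time_s: 5.92
tcp_pos: [600.9, -298.5, 181.8]
orientation: [0.034, 0.999, 0.0, -0.001]
wrist_force: [-0.4, 0.4, -10.0]
finger_gap: 33.6
```

```bash
python3 snap.py 3 side 200 130 400 280
```

```text
{'time_s': 6.025, 'tcp_pos': array([ 600.77, -298.4 ,  181.3 ]), 'orientation': array([ 0.03,  1.  ,  0.  , -0.  ]), 'wrist_force': array([-0.15,  0.09, -9.82]), 'ft_torque': array([ 0.03, -0.12, -0.  ]), 'finger_gap': 33.610268084680804}
```

View pics/v3.png

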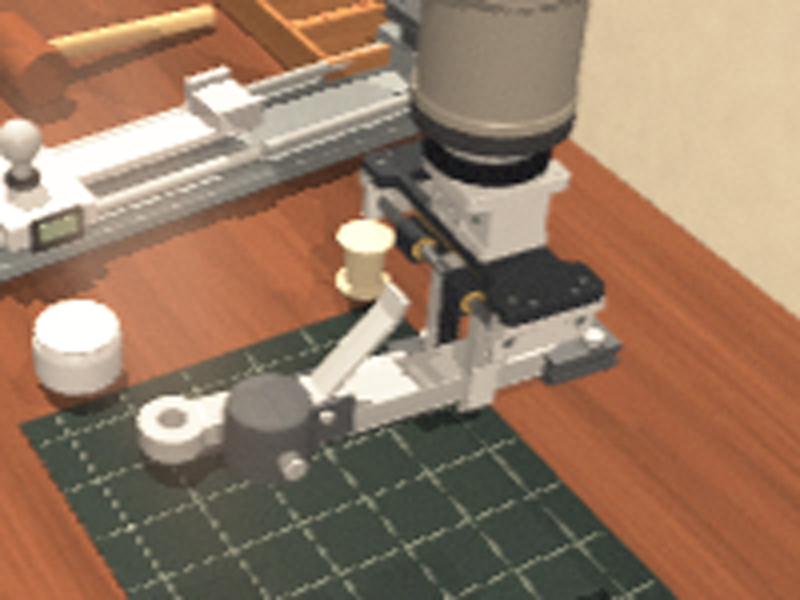

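```bash
cat >> h.py <<'E'
def crown(im,guess,zc,r=34,hi=172,lo=60):
    v,u=np.mgrid[:384,:512];c=im["color"].astype(int)
    Q=rayplane(im,np.c_[u.ravel(),v.ravel()],zc).reshape(384,512,3)
    g=(c[...,0]>lo)&(c[...,0]<hi)&(np.hypot(Q[...,0]-guess[0],Q[...,1]-guess[1])<r)
    g=cv2.morphologyEx(g.astype(np.uint8),cv2.MORPH_OPEN,np.ones((5,5),np.uint8))>0
    q=Q[g]; W=cloud(im)[g]
    return q.mean(0),np.ptp(q,0),g,np.nanmedian(W,0)
E
python3 - <<'E'
from h import *
np.set_printoptions(precision=1,suppress=True)
im=load("side3.npz")
W=cloud(im);v,u=np.mgrid[:384,:512]
d=np.hypot(W[...,0]-463,W[...,1]+289)
m=(d<22)&(W[...,2]>150); print("crown cloud",np.median(W[m],0),W[m].std(0),m.sum())
m=(abs(W[...,1]+298)<14)&(W[...,0]>520)&(W[...,0]<585)&(W[...,2]>175)&(W[...,2]<205)&(im["color"].min(-1)>225)
p=W[m];k=np.polyfit(p[:,0],p[:,2],1);print("bar z slope deg",np.degrees(k[0]),np.polyval(k,[464,550,700]),m.sum())
m=(abs(W[...,1]+303)<40)&(W[...,0]>650)&(W[...,0]<720)&(W[...,2]>170)&(W[...,2]<215); p=W[m]; print("jaw z",np.median(p,0),p.std(0),m.sum())
# same measure before lift
im=load("side0.npz");W=cloud(im)
d=np.hypot(W[...,0]-463,W[...,1]+289)
m=(d<22)&(W[...,2]>35);print("crown0",np.median(W[m],0))
m=(abs(W[...,1]+298)<14)&(W[...,0]>540)&(W[...,0]<640)&(im["color"].min(-1)>225)&(W[...,2]<45);p=W[m];print(np.degrees(np.polyfit(p[:,0],p[:,2],1)[0]),np.median(p,0))
E
```

```text
crown cloud [ 470.1 -277.8  597. ] [  9.3   9.  172.6] 680
bar z slope deg -0.6077066158951098 [193.1 192.2 190.6] 96
jaw z [ 675.2 -331.6  189.3] [16.1  6.2  7.4] 199
crown0 [ 461.9 -290.6   47.6]
-0.14019484289423026 [ 589.4 -297.9   33.6]
```

```bash
python3 - <<'E'
from h import *
o=[]
for n,(a,b) in (("side",(192,152)),("top",(168,210))):
    im=load(n+"0.npz")
    cr=im["color"][b:b+28,a:a+28,::-1]
    if n=="top": cr=np.clip((cr.astype(float)-100)*1.6,0,255).astype(np.uint8)
    o.append(cv2.resize(cr,(392,392),interpolation=cv2.INTER_NEAREST))
cv2.imwrite("pics/ballz.png",np.hstack(o))
E
```

```text
(no output)
```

View pics/ballz.png

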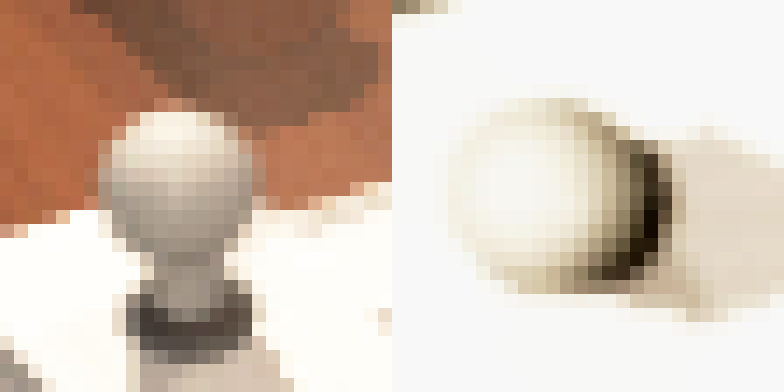

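```bash
cat > ball.py <<'E'
from h import *
from scipy.optimize import least_squares
np.set_printoptions(precision=2,suppress=True)
# edge-based sphere fit per camera: contour of sphere projected; subpixel edges by gradient search on upsampled colour image
T=load("top0.npz");S=load("side0.npz")
def contour(im,c,n=72):
    R,_=cv2.Rodrigues(im["rvec"]); cam=-R.T@im["tvec"].ravel()
    d=c-cam; D=np.linalg.norm(d); d/=D
    e1=np.cross(d,[0,0,1]); e1/=np.linalg.norm(e1); e2=np.cross(d,e1)
    cc=c-d*(400/D); r=20*np.sqrt(1-(20/D)**2)
    th=np.linspace(0,2*np.pi,n,endpoint=False)
    return cc,r,e1,e2,th
def score(im,c,lo=1.0):
    cc,r,e1,e2,th=contour(im,c)
    ring=lambda rr: proj(im,cc+rr*(np.cos(th)[:,None]*e1+np.sin(th)[:,None]*e2))
    I=im["color"].astype(np.float32)
    s=lambda p: cv2.remap(I,p[:,0].astype(np.float32)[None],p[:,1].astype(np.float32)[None],cv2.INTER_LINEAR)[0]
    g=np.linalg.norm(s(ring(r+2.5))-s(ring(r-2.5)),axis=1)
    return np.minimum(g,60).mean()
from scipy.optimize import minimize
for z in(94,96,98,100,102,104,106):
    out=[]
    for im in(T,S):
        xs=np.arange(484,504,0.5);ys=np.arange(190,212,0.5)
        G=np.array([[score(im,np.array([x,y,z])) for y in ys] for x in xs])
        w=np.where(G>G.max()*0.97,G,0); i,j=np.nonzero(w); out+= [xs[i].mean(),ys[j].mean(),G.max()]
    print(z,np.array(out))
E
python3 ball.py
```

```text
94 [491.77 199.52  40.77 497.3  210.49  53.73]
96 [491.8  199.5   40.7  496.25 209.11  54.06]
98 [491.55 198.89  40.76 495.44 206.92  54.05]
100 [491.4  198.46  40.72 494.51 204.47  54.01]
102 [491.34 198.14  40.71 493.43 201.39  54.16]
104 [491.31 198.12  40.63 492.41 198.59  54.11]
106 [491.19 197.83  40.65 491.37 195.59  54.17]
```

>>> {"op": "step_arm", "data": {"commands": [[0,0.002,0.03,0,2],[0,0.005,0.08,0,4],[0,0.008,0.13,0,6],[0,0.011,0.18,0,8.5],[0,0.015,0.23,0,8.5],[0,0.018,0.28,0,8.5],[0,0.021,0.33,0,8.5],[0,0.024,0.38,0,8.5],[0,0.027,0.43,0,8.5],[0,0.029,0.47,0,8.5],[0,0.029,0.5,0,8.5],[0,0.029,0.508,0,8.5]]}}

```text
time_s: 7.52
tcp_pos: [629.6, 211.7, 181.3]
orientation: [-0.042, 0.999, -0.0, -0.001]
wrist_force: [-0.2, -1.2, -8.1]
finger_gap: 33.4
```

>>> {"op": "step_arm", "data": {"commands": [[0,0,0,0,0],[0,0,0,0,0]]}}

```text
time_s: 7.78
tcp_pos: [630.6, 207.6, 182.6]
orientation: [-0.039, 0.999, -0.0, -0.0]
wrist_force: [0.6, -0.8, -8.6]
finger_gap: 33.6
```

```bash
python3 snap.py 4 side 150 80 330 215
```

```text
{'time_s': 7.875, 'tcp_pos': array([630.74, 207.85, 182.93]), 'orientation': array([-0.04,  1.  , -0.  , -0.  ]), 'wrist_force': array([-0.22, -0.64, -8.53]), 'ft_torque': array([ 0.02, -0.12,  0.04]), 'finger_gap': 33.51136978075827}
```

View pics/v4.png

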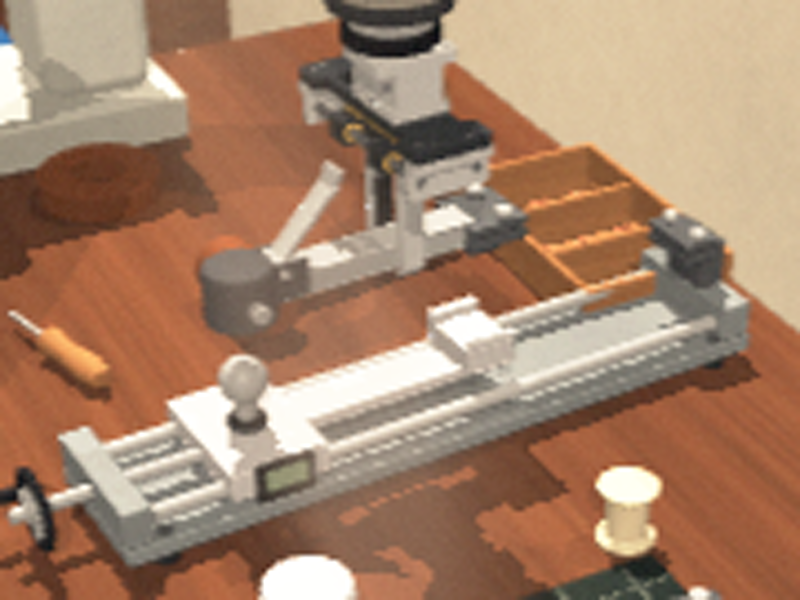

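```bash
python3 - <<'E'
from h import *
im=load("top4.npz")["color"][:,:,::-1]
cv2.imwrite("pics/top4.png",cv2.resize(im[60:310,110:280],None,fx=2.4*1,fy=2.4,interpolation=cv2.INTER_CUBIC))
a=load("side4.npz")["color"][:,:,::-1][128:172,188:232]; b=im[200:244,158:202]
cv2.imwrite("pics/hd4.png",np.hstack([cv2.resize(x,(396,396),interpolation=cv2.INTER_NEAREST) for x in(a,b)]))
E
```

```text
(no output)
```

View pics/top4.png

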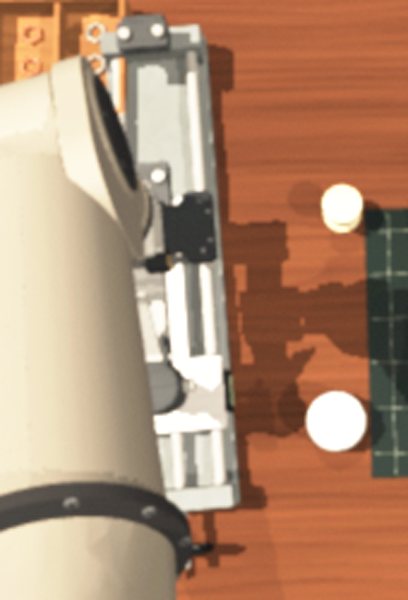

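View pics/hd4.png

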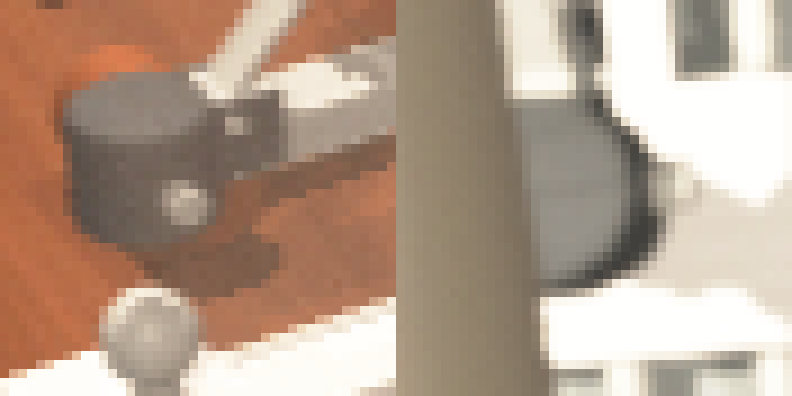

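```bash
cat > head.py <<'E'
from h import *
import sys
np.set_printoptions(precision=2,suppress=True)
def hull(im,c,zt,zb,r=28.5):
    th=np.linspace(0,2*np.pi,120,endpoint=False); C=np.c_[r*np.cos(th),r*np.sin(th)]
    P=np.vstack([np.c_[C+c[:2],np.full(120,zt)],np.c_[C+c[:2],np.full(120,zb)]])
    h=cv2.convexHull(proj(im,P).astype(np.float32))[:,0]
    # resample
    h=np.vstack([h,h[:1]]); s=np.r_[0,np.cumsum(np.linalg.norm(np.diff(h,axis=0),axis=1))]
    t=np.arange(0,s[-1],0.5); q=np.c_[np.interp(t,s,h[:,0]),np.interp(t,s,h[:,1])]
    d=np.roll(q,-1,0)-np.roll(q,1,0); n=np.c_[d[:,1],-d[:,0]]; n/=np.linalg.norm(n,axis=1)[:,None]
    ctr=q.mean(0); sg=np.sign(((q-ctr)*n).sum(1)); return q,n*sg[:,None],ctr
def score(im,c,zt,zb,sel):
    q,n,ctr=hull(im,c,zt,zb); k=sel(q-ctr)
    q=q[k];n=n[k];I=im["color"].astype(np.float32)
    s=lambda p: cv2.remap(I,p[:,0].astype(np.float32)[None],p[:,1].astype(np.float32)[None],cv2.INTER_LINEAR)[0]
    return np.minimum(np.linalg.norm(s(q+.8*n)-s(q-.8*n),axis=1),80).mean()
def fit(im,c0,zt,zb,sel,R=8,st=.5):
    xs=c0[0]+np.arange(-R,R+.1,st);ys=c0[1]+np.arange(-R,R+.1,st)
    G=np.array([[score(im,(x,y),zt,zb,sel) for y in ys] for x in xs])
    i,j=np.nonzero(G>G.max()*.98); return xs[i].mean(),ys[j].mean(),G.max(),len(i)
E
python3 - <<'E'
from head import *
# side view: exclude right side (bar, lever, plunger stub)
sel=lambda d:(d[:,0]<3)
S0=load("side0.npz");S4=load("side4.npz")
print("S0",fit(S0,(463,-288),46,0,sel))
print("S4",fit(S4,(493,197),207,161,sel), fit(S4,(493,197),205,159,sel))
selt=lambda d:(d[:,1]>3)
T0=load("top0.npz");T4=load("top4.npz")
print("T0",fit(T0,(463,-288),46,0,selt))
selt4=lambda d:(d[:,0]>2)&(d[:,1]>-4)
print("T4",fit(T4,(493,197),206,160,selt4))
E
```

```text
S0 (np.float64(469.9166666666667), np.float64(-287.4583333333333), np.float32(36.192093), 12)
S4 (np.float64(493.7142857142857), np.float64(191.78571428571428), np.float32(53.215496), 21) (np.float64(494.84090909090907), np.float64(195.22727272727272), np.float32(53.493923), 22)
T0 (np.float64(470.1578947368421), np.float64(-295.0), np.float32(69.35636), 19)
T4 (np.float64(492.88461538461536), np.float64(198.42307692307693), np.float32(80.0), 13)
```

```bash
python3 - <<'E'
from h import *
np.set_printoptions(precision=1,suppress=True)
for f in("top0","side0","side3","side4"):
    im=load(f+".npz");W=cloud(im)
    if f=="top0":
        print(f,"ball col",W[217:231,173:187,2][::2,::2])
        print("ball center patch",W[221:226,176:182].reshape(-1,3).mean(0))
    else:
        print(f,"ball patch",np.nanmean(W[161:168,201:208].reshape(-1,3),0), W[158:174,204])
    for nm,(x0,x1,y0,y1) in dict(mat=(480,640,-270,-170),wood=(560,640,60,100),wood2=(400,470,80,120),plate=(500,520,215,240),hd=(480,506,188,206),).items():
        m=(W[...,0]>x0)&(W[...,0]<x1)&(W[...,1]>y0)&(W[...,1]<y1); print("  ",nm,np.median(W[m],0),m.sum())
E
```

```text
top0 ball col [[ 54.9 102.8 108.9 103.7 104.7  98.8  56.3]
 [103.5 112.3 110.5 114.4 111.1 108.2  99. ]
 [111.7 113.8 115.3 115.9 113.8 112.7 108. ]
 [114.    nan 117.4 117.3 114.9 109.2 105.2]
 [112.6 115.1 115.8 113.4 111.6 110.5 103.6]
 [104.5 110.5 114.6 112.2 112.4 108.6  95.3]
 [ 55.8 102.7 108.3 105.3 105.8 100.1  57.7]]
ball center patch [492.9 199.2 115.4]
   mat [ 558.1 -220.     1.5] 1741
   wood [599.9  79.1  -0.2] 360
   wood2 [434.   99.1  -0.6] 334
   plate [511.7 231.9  57.4] 43
   hd [492.9 195.3 113.4] 67
side0 ball patch [489.4 192.5 111.4] [[564.7 395.6   0.7]
 [561.1 386.6   2.1]
 [495.3 204.7 119.3]
 [492.6 198.1 119.7]
 [491.3 195.2 117.6]
 [490.3 193.5 114.8]
 [488.  187.9 114.7]
 [486.3 183.8 113.5]
 [487.  186.8 107.4]
 [487.2 188.1 102.5]
 [486.9 188.2  98.4]
 [485.7 185.9  96. ]
 [486.  187.5  90.8]
 [488.7 196.   80.7]
 [487.8 194.4  77.8]
 [487.5 194.4  73.6]]
   mat [ 559.9 -204.4    3.3] 853
   wood [599.4  78.8   2.4] 156
   wood2 [431.5 100.5   2.4] 142
   plate [516.7 224.4  61. ] 4
   hd [491.1 194.6  95.3] 84
side3 ball patch [489.7 192.6 111.5] [
[... 329 characters left out ...]
72.3]]
   mat [ 560.3 -237.6    5. ] 2139
   wood [599.4  78.8   2.1] 164
   wood2 [432.9 101.2   2.4] 146
   plate [514.4 223.   60.5] 4
   hd [491.2 193.7  93.3] 87
side4 ball patch [489.2 191.2 112.4] [[563.6 392.7   2.7]
 [560.7 385.6   2.8]
 [494.  201.  121.7]
 [491.2 194.2 122.3]
 [490.9 194.2 118.4]
 [490.9 195.  113.8]
 [487.6 186.8 115.4]
 [486.6 184.7 112.9]
 [487.2 187.2 107.2]
 [486.4 186.1 103.9]
 [485.2 183.5 101.7]
 [487.1 189.7  93.3]
 [484.5 183.2  93.8]
 [488.2 194.7  81.6]
 [486.2 189.9  81. ]
 [488.5 197.2  71.7]]
   mat [ 557.4 -221.9    3.2] 1328
   wood [598.3  79.5   2. ] 159
   wood2 [435.3 105.  626.9] 603
   plate [515.6 219.   60.4] 6
   hd [490.9 194.1 109.1] 97
```

```bash
python3 - <<'E'
from h import *
np.set_printoptions(precision=1,suppress=True)
S=load("side4.npz");W=cloud(S)
for z in(96,100,104): print("ball",z,rayplane(S,[204.4,164.7],z))
for z in(204,206,208): print("crown",z,rayplane(S,[203.05,139.4],z))
print("crown cloud",np.nanmean(W[137:142,199:207].reshape(-1,3),0))
print("proj of robot-pred crown",proj(S,[[493.1,196.9,206]]),"ball top-cam",proj(S,[[491.5,198.5,97.5],[491.5,198.5,102]]))
# draw predicted crown circle + ball circle on crop
k=14;o=cv2.resize(S["color"][126:176,184:240,::-1],None,fx=k,fy=k,interpolation=cv2.INTER_NEAREST)[:600]
th=np.linspace(0,2*np.pi,100)
def dr(P,col):
    p=proj(S,P); p=((p-[184,126]+.5)*k).astype(np.int32); cv2.polylines(o,[p],True,col,1)
dr(np.c_[493.1+28.5*np.cos(th),196.9+28.5*np.sin(th),np.full(100,206)],(0,0,255))
dr(np.c_[493.1+28.5*np.cos(th),196.9+28.5*np.sin(th),np.full(100,160)],(0,0,255))
import ball_dummy if False else None
E
python3 - <<'E'
import sys; sys.path.insert(0,".")
import os; os.chdir(".")
from h import *
S=load("side4.npz")
k=11;o=cv2.resize(S["color"][126:180,184:250,::-1],None,fx=k,fy=k,interpolation=cv2.INTER_NEAREST)[:600]
th=np.linspace(0,2*np.pi,100)
def dr(P,col):
    p=proj(S,P); p=((p-[184,126]+.5)*k).astype(np.int32); cv2.polylines(o,[p],True,col,1)
for z in(160,206): dr(np.c_[493.1+28.5*np.cos(th),196.9+28.5*np.sin(th),np.full(100,z)],(0,0,255))
R,_=cv2.Rodrigues(S["rvec"])
for z,col in((97.5,(0,255,0)),(102,(255,0,0))): dr(np.array([491.5,198.5,z])+20*(np.cos(th)[:,None]*R[0]+np.sin(th)[:,None]*R[1]),col)
cv2.imwrite("pics/ov4.png",o[:600,:800])
E
```

```text
File "<stdin>", line 15
    import ball_dummy if False else None
                      ^^
SyntaxError: invalid syntax
```

View pics/ov4.png

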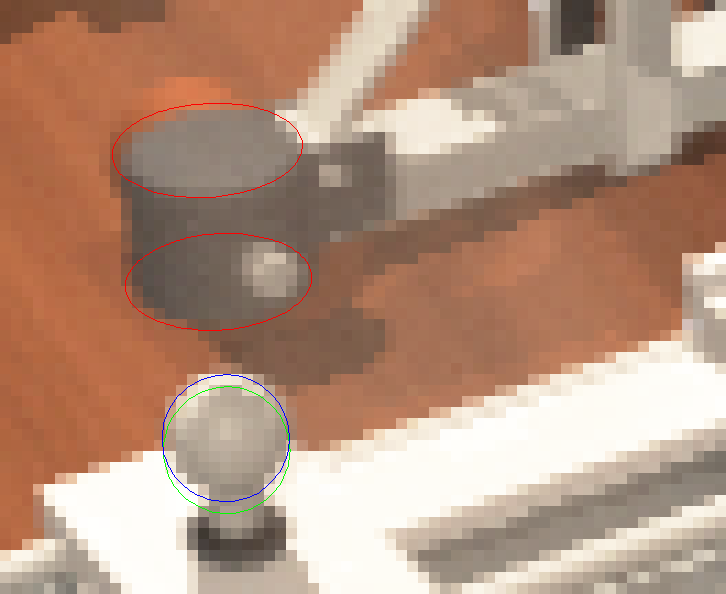

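The overlay shows the head hovering almost over the ball, with both at about x 492 and y 198 (ball at about (205,165) in the side view). The ball height is about 101 mm. Both cameras suggest the head is about 1.5 mm too far in +x, so I'll correct that and descend partway while watching the forces.

>>> {"op": "step_arm", "data": {"commands": [[0,-0.0015,0,-0.01,0],[0,-0.0015,0,-0.022,0],[0,-0.0015,0,-0.032,0],[0,-0.0015,0,-0.038,0],[0,-0.0015,0,-0.042,0],[0,-0.0015,0,-0.044,0],[0,-0.0015,0,-0.044,0]]}}

```text
time_s: 8.75
tcp_pos: [629.1, 209.2, 139.1]
orientation: [-0.04, 0.999, 0.0, 0.0]
wrist_force: [0.5, 0.1, -9.1]
finger_gap: 33.6
```

```bash
python3 snap.py 5 side 170 120 290 210
```

```text
{'time_s': 8.85, 'tcp_pos': array([629.24, 209.25, 139.27]), 'orientation': array([-0.04,  1.  ,  0.  ,  0.  ]), 'wrist_force': array([ 0.31,  0.25, -9.59]), 'ft_torque': array([ 0.03, -0.19,  0.06]), 'finger_gap': 33.23337813487224}
```

View pics/v5.png

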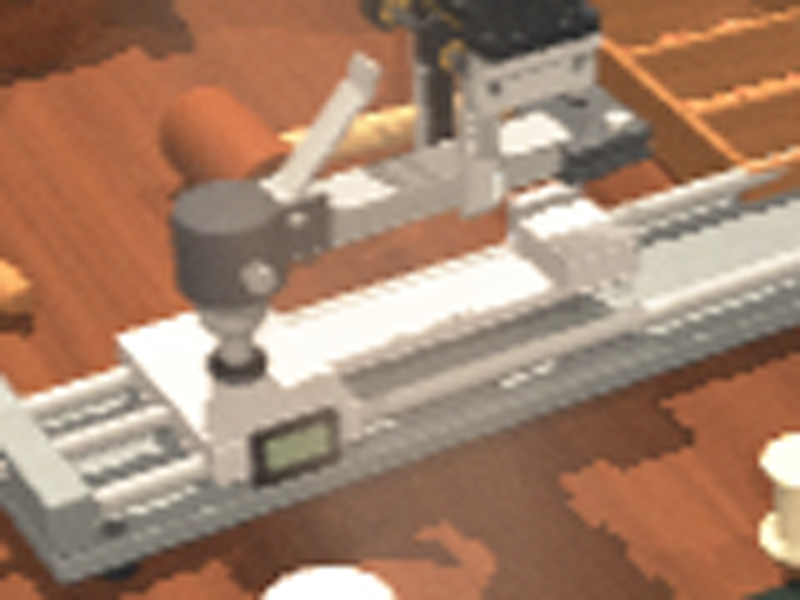

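```bash
python3 - <<'E'
from head import *
S=load("side5.npz");T=load("top5.npz")
zc=139.3-2.9+26
sel=lambda d:(d[:,0]<0)
for z in(zc-2,zc,zc+2): print(fit(S,(492,198),z,z-46,sel))
k=11;a,b=184,130;o=cv2.resize(S["color"][b:b+54,a:a+66,::-1],None,fx=k,fy=k,interpolation=cv2.INTER_NEAREST)
th=np.linspace(0,2*np.pi,100)
def dr(P,col):
    p=proj(S,P); p=((p-[a,b]+.5)*k).astype(np.int32); cv2.polylines(o,[p],True,col,1)
for z in(zc-46,zc): dr(np.c_[491.6+28.5*np.cos(th),198.3+28.5*np.sin(th),np.full(100,z)],(0,0,255))
R,_=cv2.Rodrigues(S["rvec"])
dr(np.array([491.5,198.5,102])+20*(np.cos(th)[:,None]*R[0]+np.sin(th)[:,None]*R[1]),(255,0,0))
t=cv2.resize(T["color"][204:244,160:205,::-1],None,fx=8,fy=8,interpolation=cv2.INTER_NEAREST)
cv2.imwrite("pics/ov5.png",o[:600,:800]);cv2.imwrite("pics/t5.png",t)
E
```

```text
(np.float64(494.20454545454544), np.float64(197.5909090909091), np.float32(67.47962), 22)
(np.float64(493.0625), np.float64(194.39583333333334), np.float32(67.304214), 24)
(np.float64(492.0681818181818), np.float64(191.3409090909091), np.float32(67.21287), 22)
```

View pics/ov5.png

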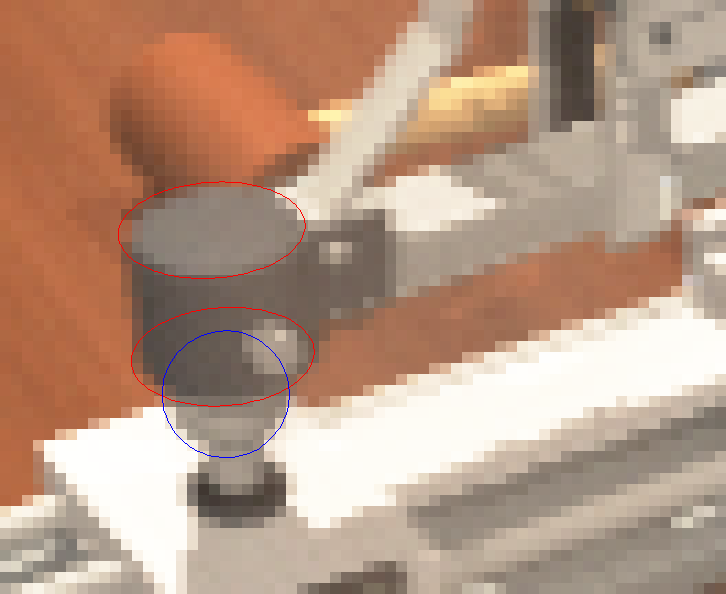

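View pics/t5.png

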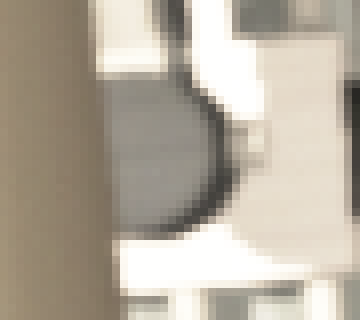

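>>> {"op": "step_arm", "data": {"commands": [[0,-0.0005,-0.001,-0.002,0],[0,-0.0005,-0.001,-0.004,0],[0,-0.0005,-0.001,-0.006,0],[0,-0.0005,-0.001,-0.008,0],[0,-0.0005,-0.001,-0.008,0]]}}

```text
time_s: 9.48
tcp_pos: [628.6, 208.4, 131.0]
orientation: [-0.04, 0.999, 0.0, 0.0]
wrist_force: [0.1, 0.8, -5.4]
finger_gap: 33.2
```

>>> {"op": "step_arm", "data": {"commands": [[0,0,0,-0.001,0],[0,0,0,-0.002,0],[0,0,0,-0.003,0],[0,0,0,-0.004,0]]}}

```text
time_s: 9.98
tcp_pos: [628.8, 208.4, 127.1]
orientation: [-0.04, 0.999, 0.0, 0.0]
wrist_force: [1.2, 1.2, -1.9]
finger_gap: 33.3
```

```bash
python3 snap.py 6 side 170 120 290 210
```

```text
{'time_s': 10.075, 'tcp_pos': array([628.7 , 208.35, 127.04]), 'orientation': array([-0.04,  1.  ,  0.  ,  0.  ]), 'wrist_force': array([ 1.09,  2.25, -3.2 ]), 'ft_torque': array([ 0.55,  0.26, -0.29]), 'finger_gap': 33.29149810261613}
```

View pics/v6.png

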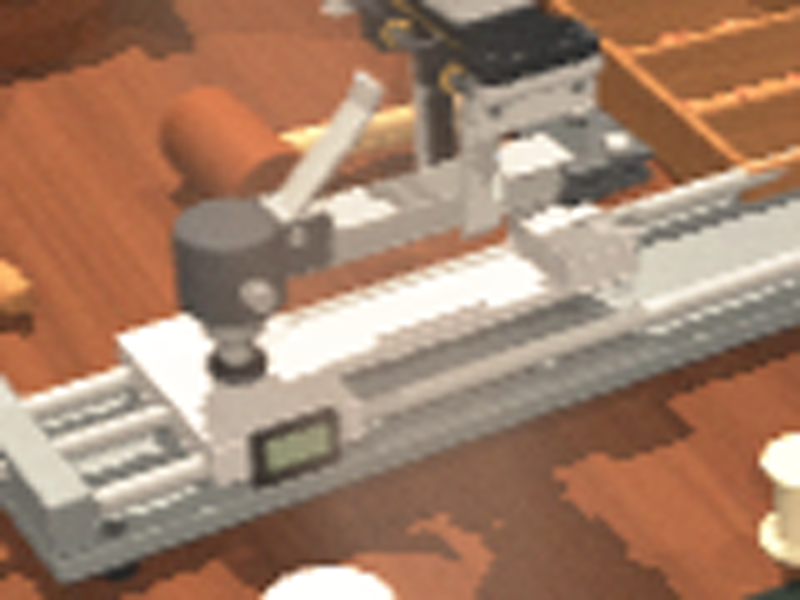

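The contact is at the head, with the ball pushing it up and towards +x and +y. So the ball is probably lower and further +y than I assumed, which agrees with the depth sphere fits. I'll back off, shift and feel again.

>>> {"op": "step_arm", "data": {"commands": [[0,0,0,0.004,0],[0,0,0,0.008,0],[0,0.0015,0.0035,0.008,0],[0,0.0015,0.0035,0.008,0],[0,0.0015,0.0035,0.006,0],[0,0.0015,0.0035,0.004,0],[0,0.0015,0.0035,0.003,0],[0,0.0015,0.0035,0.003,0]]}}

```text
time_s: 11.08
tcp_pos: [630.0, 211.6, 129.8]
orientation: [-0.04, 0.999, -0.0, -0.0]
wrist_force: [-0.2, -0.3, -8.9]
finger_gap: 33.4
```

```bash
python3 -c "
from bench import *
s=get_state();print(s['tcp_pos'],s['wrist_force'],s['ft_torque'])"
```

```text
[630.00117673 211.64256851 129.8188551 ] [-0.18880639 -0.3264746  -8.90121985] [ 0.03287678 -0.18344299 -0.0523346 ]
```

>>> {"op": "step_arm", "data": {"commands": [[0,0,0,-0.001,0],[0,0,0,-0.002,0],[0,0,0,-0.003,0],[0,0,0,-0.004,0]]}}

```text
time_s: 11.58
tcp_pos: [630.1, 211.9, 126.0]
orientation: [-0.04, 0.999, 0.0, 0.0]
wrist_force: [0.6, 1.1, -7.2]
finger_gap: 33.3
```

```bash
cat > st.py <<'E'
from bench import *
import numpy as np
np.set_printoptions(precision=2,suppress=True)
s=get_state();print(s['time_s'],s['tcp_pos'],s['wrist_force'],s['ft_torque'])
E
python3 st.py
```

```text
11.575 [630.11 211.87 126.01] [ 0.56  1.11 -7.22] [ 0.36  0.01 -0.14]
```

>>> {"op": "step_arm", "data": {"commands": [[0,0,0,-0.001,0],[0,0,0,-0.002,0],[0,0,0,-0.003,0],[0,0,0,-0.003,0]]}}

```text
time_s: 12.08
tcp_pos: [630.1, 211.9, 123.0]
orientation: [-0.04, 0.999, 0.0, 0.0]
wrist_force: [0.0, 3.7, -5.5]
finger_gap: 33.4
```

```bash
python3 st.py
```

```text
12.075 [630.11 211.89 122.97] [ 0.02  3.71 -5.55] [ 0.71  0.01 -0.37]
```

>>> {"op": "step_arm", "data": {"commands": [[0,0,0,0.003,0],[0,0,0.002,0.003,0],[0,0,0.002,0.002,0],[0,0,0.002,0.001,0],[0,0,0.002,0,0],[0,0,0.002,0,0]]}}

```text
time_s: 12.82
tcp_pos: [630.0, 213.6, 122.8]
orientation: [-0.04, 0.999, -0.0, -0.0]
wrist_force: [0.2, -0.2, -8.4]
finger_gap: 33.6
```

```bash
python3 st.py
```

```text
12.825 [630.01 213.6  122.79] [ 0.23 -0.16 -8.41] [ 0.03 -0.19  0.06]
```

Free again, with no side force. I'll continue down.

>>> {"op": "step_arm", "data": {"commands": [[0,0,0,-0.001,0],[0,0,0,-0.002,0],[0,0,0,-0.003,0],[0,0,0,-0.003,0]]}}

```text
time_s: 13.32
tcp_pos: [630.0, 213.7, 119.9]
orientation: [-0.04, 0.999, -0.0, -0.0]
wrist_force: [0.0, 0.1, -8.7]
finger_gap: 33.6
```

```bash
python3 st.py
```

```text
13.325 [630.03 213.7  119.89] [ 0.03  0.14 -8.7 ] [-0.04 -0.16  0.05]
```

>>> {"op": "step_arm", "data": {"commands": [[0,0,0,-0.001,0],[0,0,0,-0.002,0],[0,0,0,-0.003,0],[0,0,0,-0.003,0]]}}

```text
time_s: 13.82
tcp_pos: [630.0, 213.7, 116.9]
orientation: [-0.04, 0.999, -0.0, -0.0]
wrist_force: [-0.3, 0.2, -9.4]
finger_gap: 33.5
```

```bash
python3 st.py
```

```text
13.825 [630.03 213.69 116.87] [-0.33  0.17 -9.38] [ 0.09 -0.13 -0.06]
```

>>> {"op": "step_arm", "data": {"commands": [[0,0,0,-0.001,0],[0,0,0,-0.002,0],[0,0,0,-0.003,0],[0,0,0,-0.003,0]]}}

```text
time_s: 14.32
tcp_pos: [630.1, 213.8, 114.0]
orientation: [-0.04, 0.999, 0.0, 0.0]
wrist_force: [-0.7, 1.3, -6.1]
finger_gap: 33.4
```

```bash
python3 st.py
```

```text
14.325 [630.09 213.81 113.98] [-0.66  1.26 -6.07] [ 0.32  0.14 -0.16]
```

>>> {"op": "step_arm", "data": {"commands": [[0,0,0,-0.001,0],[0,0,0,-0.002,0],[0,0,0,-0.003,0],[0,0,0,-0.003,0]]}}

```text
time_s: 14.82
tcp_pos: [630.1, 213.8, 111.0]
orientation: [-0.04, 0.999, 0.0, 0.0]
wrist_force: [0.4, 2.3, -4.6]
finger_gap: 33.7
```

```bash
python3 st.py
```

```text
14.825 [630.09 213.84 111.01] [ 0.42  2.27 -4.62] [ 0.43  0.42 -0.27]
```

>>> {"op": "step_arm", "data": {"commands": [[0,0,0.001,0,0],[0,0,0.001,-0.001,0],[0,0,0.001,-0.002,0],[0,0,0.001,-0.002,0]]}}

```text
time_s: 15.32
tcp_pos: [630.1, 214.6, 109.0]
orientation: [-0.04, 0.999, -0.0, -0.0]
wrist_force: [-0.5, 0.6, -2.8]
finger_gap: 33.5
```

```bash
python3 st.py; python3 snap.py 7 side 170 120 290 210
```

```text
15.325 [630.11 214.62 108.95] [-0.46  0.62 -2.84] [ 0.14  0.54 -0.07]
{'time_s': 15.425, 'tcp_pos': array([630.11, 214.65, 109.01]), 'orientation': array([-0.04,  1.  , -0.  ,  0.  ]), 'wrist_force': array([ 0.34,  0.17, -3.03]), 'ft_torque': array([ 0.13,  0.61, -0.04]), 'finger_gap': 33.49184298551833}
```

View pics/v7.png

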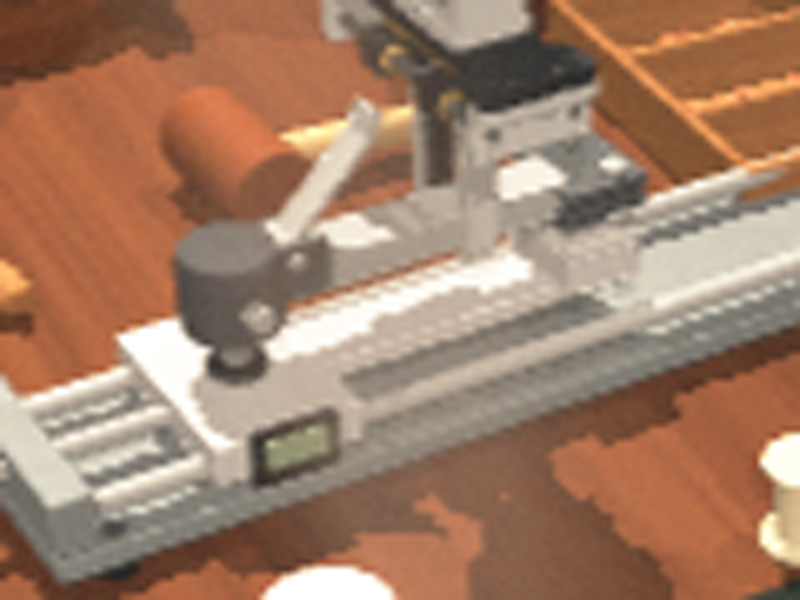

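>>> {"op": "step_arm", "data": {"commands": [[0,0,0,-0.001,0],[0,0,0,-0.002,0],[0,0,0,-0.003,0],[0,0,0,-0.003,0]]}}

```text
time_s: 15.92
tcp_pos: [630.2, 214.7, 105.9]
orientation: [-0.04, 0.999, -0.0, 0.0]
wrist_force: [1.6, 1.1, -1.7]
finger_gap: 33.2
```

```bash
python3 st.py
```

```text
15.925 [630.19 214.67 105.94] [ 1.57  1.08 -1.71] [ 0.12  0.4  -0.08]
```

>>> {"op": "step_arm", "data": {"commands": [[0,0,0,-0.001,0],[0,0,0,-0.002,0],[0,0,0,-0.002,0]]}}

```text
time_s: 16.3
tcp_pos: [630.2, 214.7, 104.0]
orientation: [-0.04, 0.999, -0.0, 0.0]
wrist_force: [1.2, -0.9, -1.6]
finger_gap: 33.2
```

```bash
python3 st.py
```

```text
16.3 [630.2  214.72 103.96] [ 1.24 -0.89 -1.57] [ 0.15  0.24 -0.04]
```

```bash
python3 snap.py 8 side 170 120 290 210; python3 - <<'E'
from h import *
im=load("top8.npz")["color"][:,:,::-1]; cv2.imwrite("pics/t8.png",cv2.resize(im[110:250,140:240],None,fx=4,fy=4,interpolation=cv2.INTER_CUBIC))
E
```

```text
{'time_s': 16.4, 'tcp_pos': array([630.21, 214.66, 104.01]), 'orientation': array([-0.04,  1.  , -0.  ,  0.  ]), 'wrist_force': array([ 1.16,  0.36, -0.92]), 'ft_torque': array([ 0.11,  0.19, -0.03]), 'finger_gap': 33.20964201498134}
```

View pics/v8.png

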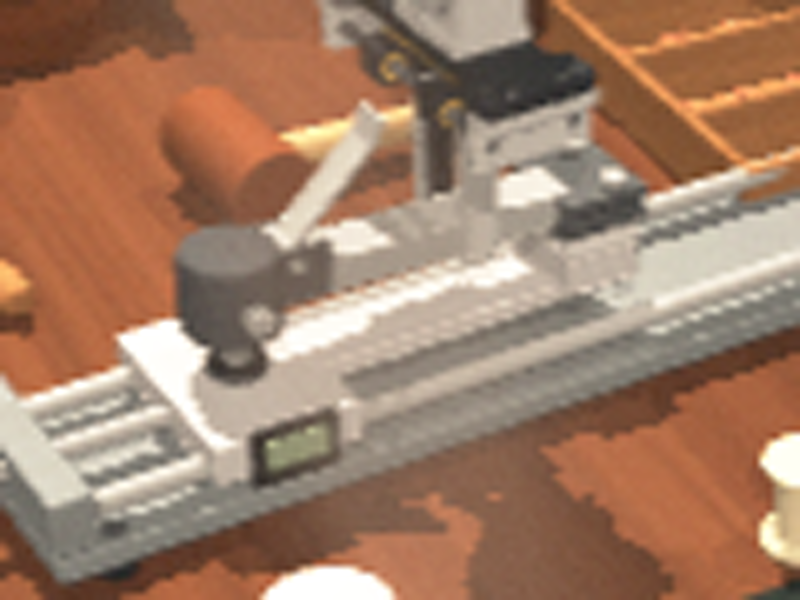

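View pics/t8.png

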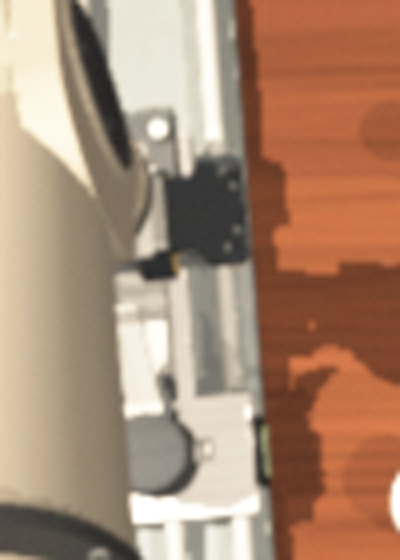

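>>> {"op": "step_arm", "data": {"commands": [[0,0,0,-0.001,0],[0,0,0,-0.002,0],[0,0,0,-0.002,0]]}}

```text
time_s: 16.77
tcp_pos: [630.0, 214.7, 102.9]
orientation: [-0.04, 0.999, 0.0, 0.0]
wrist_force: [-6.1, -2.2, 12.6]
finger_gap: 33.7
```

```bash
python3 st.py
```

```text
16.775 [630.01 214.7  102.89] [-6.1  -2.2  12.56] [-0.33  1.56 -0.11]
```

>>> {"op": "step_arm", "data": {"commands": [[0,0,0,0.001,0],[0,0,0,0.001,0]]}}

```text
time_s: 17.02
tcp_pos: [630.0, 214.7, 103.3]
orientation: [-0.04, 0.999, 0.0, 0.0]
wrist_force: [-1.3, -0.7, 6.3]
finger_gap: 33.6
```

```bash
python3 st.py
```

```text
17.025 [630.03 214.7  103.25] [-1.27 -0.67  6.32] [-0.12  0.93 -0.05]
```

>>> {"op": "step_arm", "data": {"commands": [[0.4,0,0,0,0],[0.4,0,0,0,0],[0.45,0,0,0,0],[0.6,0,0,0,0],[0.7,0,0,0,0]]}}

```text
time_s: 17.65
tcp_pos: [630.1, 214.7, 102.9]
orientation: [-0.04, 0.999, -0.0, -0.0]
wrist_force: [-0.1, -0.6, -0.5]
finger_gap: 58.9
```

```bash
python3 snap.py 9 side 170 120 290 210
```

```text
{'time_s': 17.75, 'tcp_pos': array([630.08, 214.71, 102.96]), 'orientation': array([-0.04,  1.  , -0.  , -0.  ]), 'wrist_force': array([0.3 , 0.18, 0.18]), 'ft_torque': array([0.06, 0.  , 0.02]), 'finger_gap': 64.47625411898876}
```

View pics/v9.png

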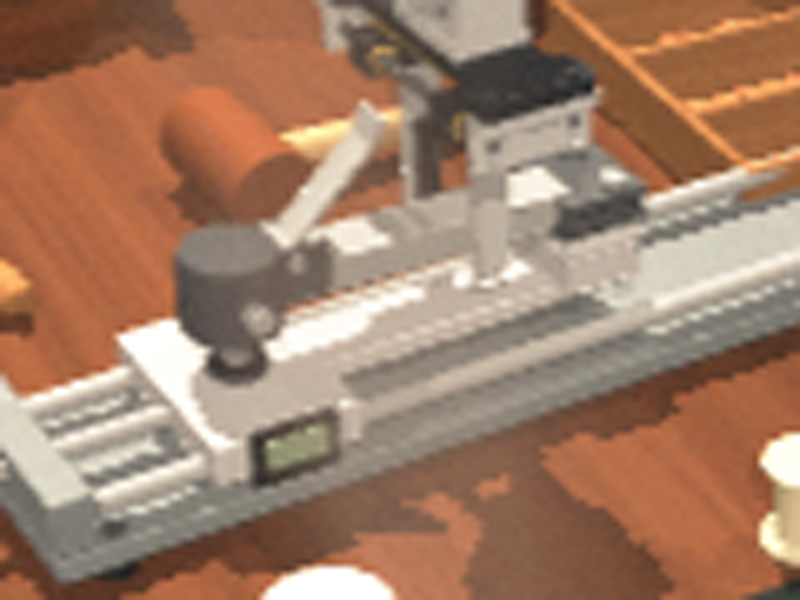

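>>> {"op": "step_arm", "data": {"commands": [[0.7,0,0,0.01,0],[0.7,0,0,0.05,0],[0.5,0,0,0.1,0],[0,0,0,0.1,0],[0,-0.05,-0.004,0.1,0],[0,-0.1,-0.008,0.1,0],[0,-0.1375,-0.011,0.1,0],[0,-0.1375,-0.011,0.1,0],[0,-0.1375,-0.011,0.1,0]]}}

```text
time_s: 18.88
tcp_pos: [493.1, 203.9, 203.3]
orientation: [-0.04, 0.999, 0.0, 0.0]
wrist_force: [0.6, -0.4, 0.8]
finger_gap: 1.4
```

```bash
python3 snap.py 10 side 170 90 290 180;  python3 - <<'E'
from h import *
im=load("top10.npz")["color"][:,:,::-1]; cv2.imwrite("pics/t10.png",cv2.resize(im[110:250,120:240],None,fx=4,fy=4,interpolation=cv2.INTER_CUBIC))
E
```

```text
{'time_s': 18.975, 'tcp_pos': array([493.42, 203.68, 202.93]), 'orientation': array([-0.04,  1.  , -0.  ,  0.  ]), 'wrist_force': array([-0.25, -0.18,  0.15]), 'ft_torque': array([ 0.04, -0.01, -0.03]), 'finger_gap': 0.4914425593113385}
```

View pics/v10.png

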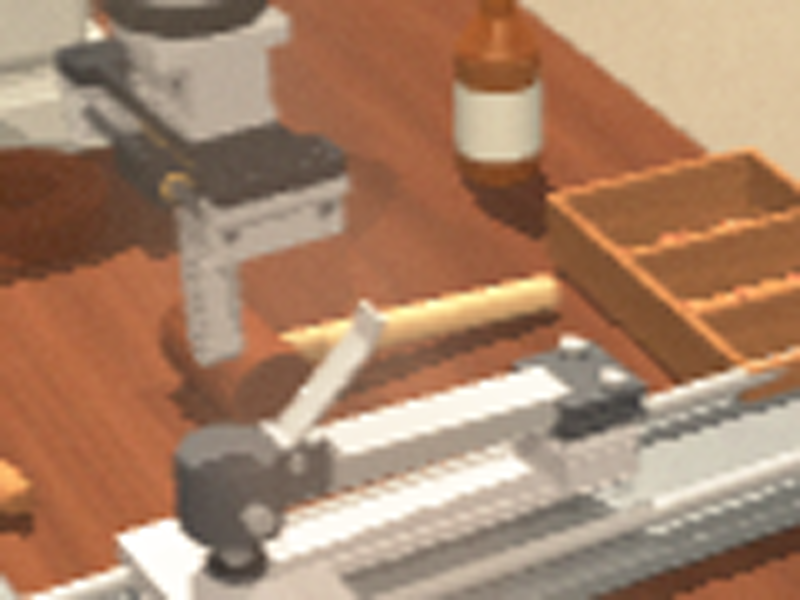

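View pics/t10.png

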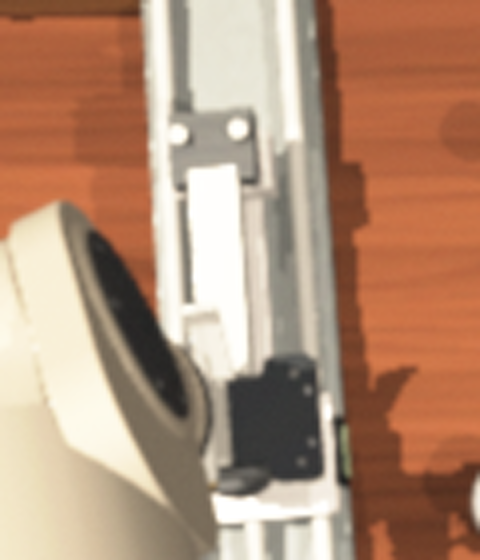

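>>> {"op": "step_arm", "data": {"commands": [[0,-0.0005,0,-0.015,0],[0,-0.0005,0,-0.03,0],[0,-0.0005,0,-0.037,0],[0,-0.0005,0,-0.04,0],[0,-0.0005,0,-0.042,0],[0,-0.0005,0,-0.043,0],[0,-0.0005,0,-0.043,0]]}}

```text
time_s: 19.85
tcp_pos: [492.2, 203.8, 160.2]
orientation: [-0.04, 0.999, 0.0, 0.0]
wrist_force: [-0.2, 0.3, 0.5]
finger_gap: 0.4
```

```bash
python3 snap.py 11 side 170 110 290 200
```

```text
{'time_s': 19.95, 'tcp_pos': array([492.16, 203.77, 160.21]), 'orientation': array([-0.04,  1.  ,  0.  ,  0.  ]), 'wrist_force': array([ 0.25, -0.7 ,  0.15]), 'ft_torque': array([ 0.  ,  0.08, -0.01]), 'finger_gap': 0.47228542450157623}
```

View pics/v11.png

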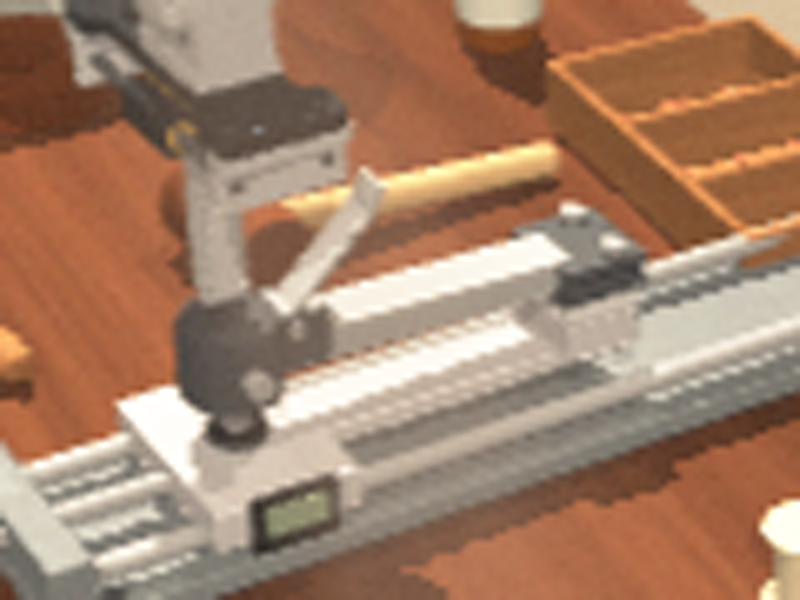

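Fingertips are about 5 mm above the crown. I'll push down slowly and watch the force.

>>> {"op": "step_arm", "data": {"commands": [[0,0,0,-0.001,0],[0,0,0,-0.002,0],[0,0,0,-0.003,0],[0,0,0,-0.004,0],[0,0,0,-0.005,0],[0,0,0,-0.006,0]]}}

```text
time_s: 20.7
tcp_pos: [492.1, 203.7, 153.9]
orientation: [-0.04, 0.999, -0.0, -0.0]
wrist_force: [1.3, -0.7, -0.5]
finger_gap: 0.8
```

```bash
python3 st.py
```

```text
20.7 [492.07 203.7  153.89] [ 1.33 -0.73 -0.49] [-0.   -0.06  0.04]
```

>>> {"op": "step_arm", "data": {"commands": [[0,0,0,-0.001,0],[0,0,0,-0.002,0],[0,0,0,-0.003,0],[0,0,0,-0.003,0]]}}

```text
time_s: 21.2
tcp_pos: [491.9, 203.7, 150.9]
orientation: [-0.04, 0.999, -0.0, -0.0]
wrist_force: [-1.3, -0.0, 2.7]
finger_gap: 0.8
```

```bash
python3 st.py
```

```text
21.2 [491.9  203.75 150.92] [-1.32 -0.02  2.69] [-0.03  0.62 -0.03]
```

>>> {"op": "step_arm", "data": {"commands": [[0,0,0,-0.001,0],[0,0,0,-0.002,0],[0,0,0,-0.003,0],[0,0,0,-0.003,0]]}}

```text
time_s: 21.7
tcp_pos: [491.8, 203.7, 148.0]
orientation: [-0.04, 0.999, -0.0, -0.0]
wrist_force: [-4.9, -0.8, 7.0]
finger_gap: 0.3
```

```bash
python3 st.py
```

```text
21.7 [491.78 203.73 147.95] [-4.93 -0.77  7.  ] [-0.12  1.24 -0.02]
```

>>> {"op": "step_arm", "data": {"commands": [[0,0,0,-0.001,0],[0,0,0,-0.002,0],[0,0,0,-0.003,0],[0,0,0,-0.003,0]]}}

```text
time_s: 22.2
tcp_pos: [491.9, 203.7, 145.1]
orientation: [-0.04, 0.999, -0.0, -0.0]
wrist_force: [-4.9, -0.6, 7.3]
finger_gap: 0.1
```

```bash
python3 st.py
```

```text
22.2 [491.87 203.71 145.05] [-4.93 -0.57  7.29] [-0.15  1.31 -0.  ]
```

>>> {"op": "step_arm", "data": {"commands": [[0,-0.0006,0,-0.001,0],[0,-0.001,0,-0.002,0],[0,-0.0013,0,-0.003,0],[0,-0.0013,0,-0.003,0]]}}

```text
time_s: 22.7
tcp_pos: [491.4, 203.9, 142.5]
orientation: [-0.04, 0.999, 0.0, 0.001]
wrist_force: [-2.4, -0.3, 11.6]
finger_gap: 0.6
```

```bash
python3 st.py
```

```text
22.7 [491.41 203.89 142.52] [-2.39 -0.28 11.59] [-0.22  0.55  0.03]
```

>>> {"op": "step_arm", "data": {"commands": [[0,-0.0002,0,-0.001,0],[0,-0.0004,0,-0.002,0],[0,-0.0004,0,-0.002,0]]}}

```text
time_s: 23.08
tcp_pos: [491.1, 203.9, 140.7]
orientation: [-0.04, 0.999, 0.0, 0.001]
wrist_force: [-1.6, -2.0, 12.8]
finger_gap: 0.1
```

```bash
python3 st.py
```

```text
23.075 [491.12 203.9  140.67] [-1.61 -1.96 12.8 ] [-0.32  0.61  0.01]
```

>>> {"op": "step_arm", "data": {"commands": [[0,-0.0001,0,-0.0007,0],[0,-0.0002,0,-0.0015,0],[0,-0.0002,0,-0.0015,0]]}}

```text
time_s: 23.45
tcp_pos: [490.9, 203.9, 139.1]
orientation: [-0.04, 0.999, 0.0, 0.001]
wrist_force: [-2.1, -1.1, 11.8]
finger_gap: 0.5
```

```bash
python3 st.py
```

```text
23.45 [490.9  203.94 139.13] [-2.09 -1.14 11.8 ] [-0.21  0.53  0.01]
```

>>> {"op": "step_arm", "data": {"commands": [[0,-0.0001,0,-0.0007,0],[0,-0.0002,0,-0.0015,0],[0,-0.0002,0,-0.0015,0]]}}

```text
time_s: 23.82
tcp_pos: [490.7, 203.9, 137.7]
orientation: [-0.04, 0.999, 0.0, 0.001]
wrist_force: [-2.6, -1.1, 14.1]
finger_gap: 0.5
```

```bash
python3 st.py
```

```text
23.825 [490.68 203.91 137.67] [-2.59 -1.08 14.07] [-0.19  0.6   0.01]
```

>>> {"op": "step_arm", "data": {"commands": [[0,-0.0001,0,-0.0007,0],[0,-0.0002,0,-0.0015,0],[0,-0.0002,0,-0.0015,0]]}}

```text
time_s: 24.2
tcp_pos: [490.4, 203.8, 135.9]
orientation: [-0.04, 0.999, 0.0, 0.001]
wrist_force: [-1.6, -0.3, 7.7]
finger_gap: 0.1
```

```bash
python3 st.py
```

```text
24.2 [490.39 203.82 135.94] [-1.61 -0.29  7.69] [-0.16  0.31  0.01]
```

>>> {"op": "step_arm", "data": {"commands": [[0,-0.0001,0,-0.0007,0],[0,-0.0002,0,-0.0015,0],[0,-0.0002,0,-0.0015,0]]}}

```text
time_s: 24.58
tcp_pos: [490.2, 203.9, 134.5]
orientation: [-0.04, 0.999, 0.0, 0.001]
wrist_force: [-2.0, -0.1, 11.0]
finger_gap: 0.7
```

```bash
python3 st.py
```

```text
24.575 [490.24 203.85 134.48] [-1.96 -0.14 11.04] [-0.24  0.39  0.03]
```

>>> {"op": "step_arm", "data": {"commands": [[0,-0.0001,0,-0.0007,0],[0,-0.0002,0,-0.0015,0],[0,-0.0002,0,-0.0015,0]]}}

```text
time_s: 24.95
tcp_pos: [490.2, 203.8, 133.2]
orientation: [-0.04, 0.999, 0.0, 0.001]
wrist_force: [-2.8, -1.2, 12.7]
finger_gap: 0.2
```

```bash
python3 st.py
```

```text
24.95 [490.2  203.84 133.16] [-2.78 -1.16 12.71] [-0.43  0.46  0.  ]
```

>>> {"op": "step_arm", "data": {"commands": [[0,-0.0001,0,-0.0005,0],[0,-0.0002,0,-0.001,0],[0,-0.0002,0,-0.001,0]]}}

```text
time_s: 25.32
tcp_pos: [490.1, 203.8, 132.3]
orientation: [-0.04, 0.999, 0.0, 0.001]
wrist_force: [-2.3, -2.1, 14.1]
finger_gap: 0.4
```

```bash
python3 st.py
```

```text
25.325 [490.08 203.84 132.26] [-2.32 -2.06 14.1 ] [-0.43  0.52 -0.03]
```

>>> {"op": "step_arm", "data": {"commands": [[0,0,0,-0.0005,0],[0,0,0,-0.001,0],[0,0,0,-0.001,0]]}}

```text
time_s: 25.7
tcp_pos: [490.2, 203.8, 131.3]
orientation: [-0.04, 0.999, 0.0, 0.001]
wrist_force: [-2.6, -2.6, 15.0]
finger_gap: 0.0
```

```bash
python3 st.py
```

```text
25.7 [490.19 203.84 131.33] [-2.57 -2.55 15.03] [-0.44  0.4   0.01]
```

>>> {"op": "step_arm", "data": {"commands": [[0,0,0,-0.0005,0],[0,0,0,-0.0005,0]]}}

```text
time_s: 25.95
tcp_pos: [490.2, 203.8, 130.9]
orientation: [-0.04, 0.999, 0.0, 0.001]
wrist_force: [-2.0, -2.8, 15.3]
finger_gap: 0.4
```

```bash
python3 snap.py 12 side 170 110 290 200
```

```text
{'time_s': 26.05, 'tcp_pos': array([490.19, 203.86, 130.9 ]), 'orientation': array([-0.04,  1.  ,  0.  ,  0.  ]), 'wrist_force': array([-1.83, -2.48, 15.04]), 'ft_torque': array([-0.48,  0.47, -0.01]), 'finger_gap': 0.21110277019287454}
```

View pics/v12.png

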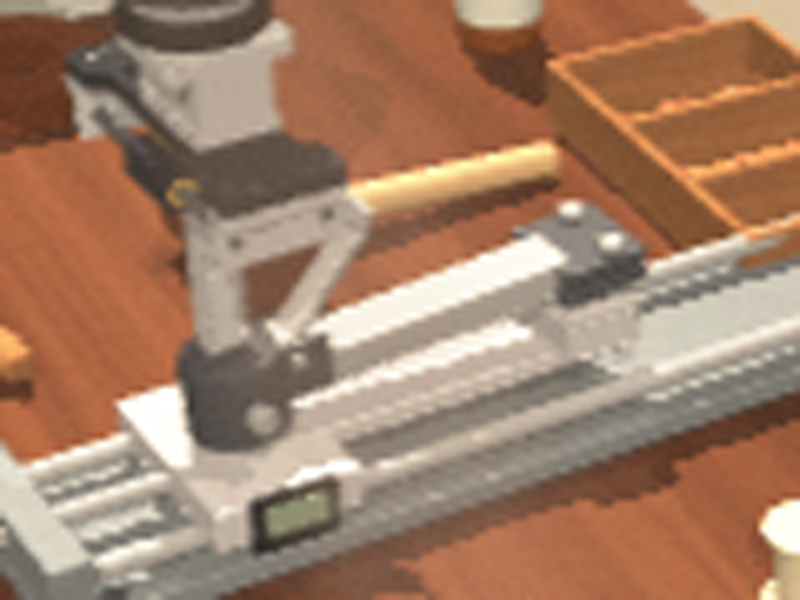

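>>> {"op": "step_arm", "data": {"commands": [[0,0,0,-0.0005,0],[0,0,0,-0.001,0],[0,0,0,-0.001,0]]}}

```text
time_s: 26.42
tcp_pos: [490.1, 203.8, 129.9]
orientation: [-0.04, 0.999, 0.0, 0.001]
wrist_force: [-3.5, -2.1, 16.3]
finger_gap: 0.4
```

```bash
python3 st.py
```

```text
26.425 [490.1 203.8 129.9] [-3.5  -2.14 16.32] [-0.51  0.69  0.02]
```

>>> {"op": "step_arm", "data": {"commands": [[0,0,0,-0.0005,0],[0,0,0,-0.001,0],[0,0,0,-0.001,0]]}}

```text
time_s: 26.8
tcp_pos: [490.1, 203.9, 129.0]
orientation: [-0.04, 0.999, 0.0, 0.001]
wrist_force: [-3.6, -2.1, 18.6]
finger_gap: 0.8
```

```bash
python3 st.py
```

```text
26.8 [490.13 203.86 128.96] [-3.58 -2.08 18.61] [-0.57  0.81 -0.03]
```

>>> {"op": "step_arm", "data": {"commands": [[0,0,0,-0.0004,0],[0,0,0,-0.0008,0],[0,0,0,-0.0008,0]]}}

```text
time_s: 27.18
tcp_pos: [490.1, 203.9, 128.3]
orientation: [-0.04, 0.999, 0.0, 0.001]
wrist_force: [-4.7, -2.5, 21.1]
finger_gap: 0.3
```

```bash
python3 st.py
```

```text
27.175 [490.12 203.87 128.31] [-4.73 -2.46 21.14] [-0.59  1.02 -0.04]
```

>>> {"op": "step_arm", "data": {"commands": [[0,0,0,-0.0004,0],[0,0,0,-0.0007,0],[0,0,0,-0.0007,0]]}}

```text
time_s: 27.55
tcp_pos: [490.3, 203.9, 128.0]
orientation: [-0.04, 0.999, 0.001, 0.001]
wrist_force: [-6.8, -4.7, 28.7]
finger_gap: 0.5
```

```bash
python3 st.py
```

```text
27.55 [490.3  203.9  128.04] [-6.85 -4.72 28.66] [-0.95  1.54  0.02]
```

>>> {"op": "step_arm", "data": {"commands": [[0,0,0,0.002,0],[0,0,0,0.004,0],[0,0,0,0.006,0],[0,0,0,0.008,0],[0,0,0,0.008,0]]}}

```text
time_s: 28.18
tcp_pos: [490.4, 203.8, 135.2]
orientation: [-0.04, 0.999, 0.0, 0.001]
wrist_force: [1.3, -1.3, 7.5]
finger_gap: 0.2
```

```bash
python3 st.py
```

```text
28.175 [490.42 203.85 135.23] [ 1.31 -1.25  7.49] [-0.24 -0.48  0.05]
```

>>> {"op": "step_arm", "data": {"commands": [[0,0,0,0.002,0],[0,0,0,0.004,0],[0,0,0,0.004,0]]}}

```text
time_s: 28.55
tcp_pos: [489.5, 203.8, 138.6]
orientation: [-0.04, 0.999, 0.0, 0.0]
wrist_force: [1.8, 0.4, 2.7]
finger_gap: 0.6
```

```bash
python3 st.py
```

```text
28.55 [489.52 203.81 138.65] [1.76 0.44 2.67] [ 0.05 -0.58  0.02]
```

>>> {"op": "step_arm", "data": {"commands": [[0,0,0,0.003,0],[0,0,0,0.01,0],[0,0,0,0.04,0],[0,0,0,0.08,0],[0,0,0,0.08,0]]}}

```text
time_s: 29.18
tcp_pos: [490.3, 204.3, 221.3]
orientation: [-0.04, 0.999, 0.001, 0.002]
wrist_force: [-0.0, -1.0, -0.4]
finger_gap: 0.8
```

```bash
python3 snap.py 13 side 170 110 290 200;python3 - <<'E'
from h import *
im=load("top13.npz")["color"][:,:,::-1]; cv2.imwrite("pics/t13.png",cv2.resize(im[110:250,120:240],None,fx=4,fy=4,interpolation=cv2.INTER_CUBIC))
E
```

```text
{'time_s': 29.275, 'tcp_pos': array([488.96, 203.72, 218.55]), 'orientation': array([-0.04,  1.  ,  0.  ,  0.  ]), 'wrist_force': array([-0.44,  0.02, -0.97]), 'ft_torque': array([ 0.03,  0.  , -0.01]), 'finger_gap': 0.31748807582597893}
```

View pics/v13.png

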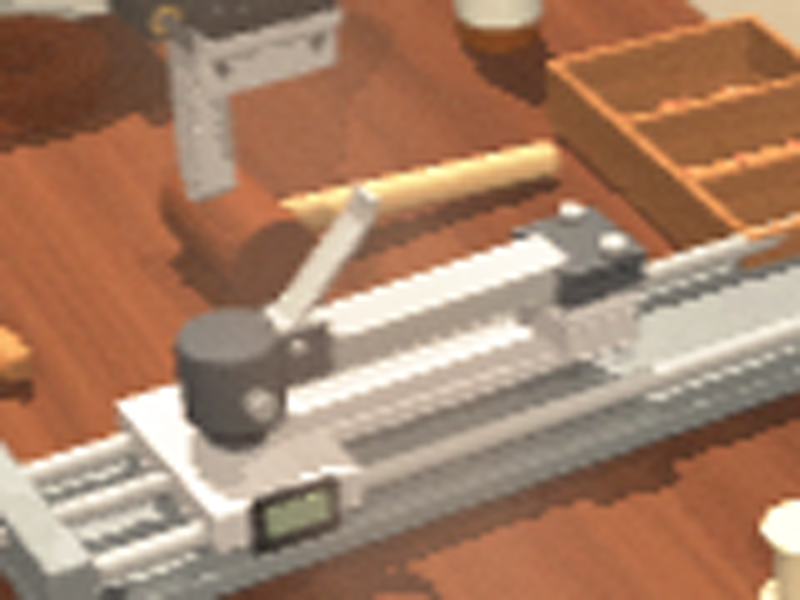

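View pics/t13.png

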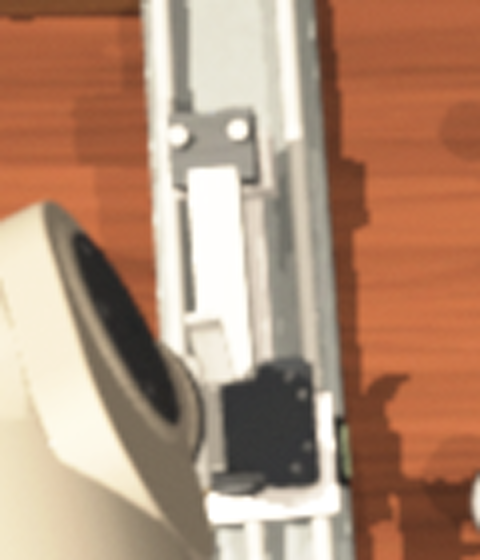

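The head sits fully down over the ball (neck hidden at about (237,440) in the crop), and the lever is still raised. I'll move above the lever next.

>>> {"op": "step_arm", "data": {"commands": [[0,0.04,0.003,0,0],[0,0.078,0.006,0,0],[0,0.078,0.006,-0.012,0],[0,0.078,0.006,-0.024,0],[0,0.078,0.006,-0.028,0],[0,0.078,0.006,-0.028,0]]}}

```text
time_s: 30.02
tcp_pos: [566.5, 209.7, 190.2]
orientation: [-0.04, 0.999, -0.0, -0.0]
wrist_force: [-0.6, -0.3, 0.1]
finger_gap: 0.2
```

```bash
python3 snap.py 14 side 170 110 290 200;python3 - <<'E'
from h import *
im=load("top14.npz")["color"][:,:,::-1]; cv2.imwrite("pics/t14.png",cv2.resize(im[110:250,120:240],None,fx=4,fy=4,interpolation=cv2.INTER_CUBIC))
E
```

```text
{'time_s': 30.125, 'tcp_pos': array([567.05, 209.84, 190.89]), 'orientation': array([-0.04,  1.  ,  0.  ,  0.  ]), 'wrist_force': array([-0.12, -0.53, -0.16]), 'ft_torque': array([ 0.01, -0.03, -0.02]), 'finger_gap': 0.3015524943075057}
```

View pics/v14.png

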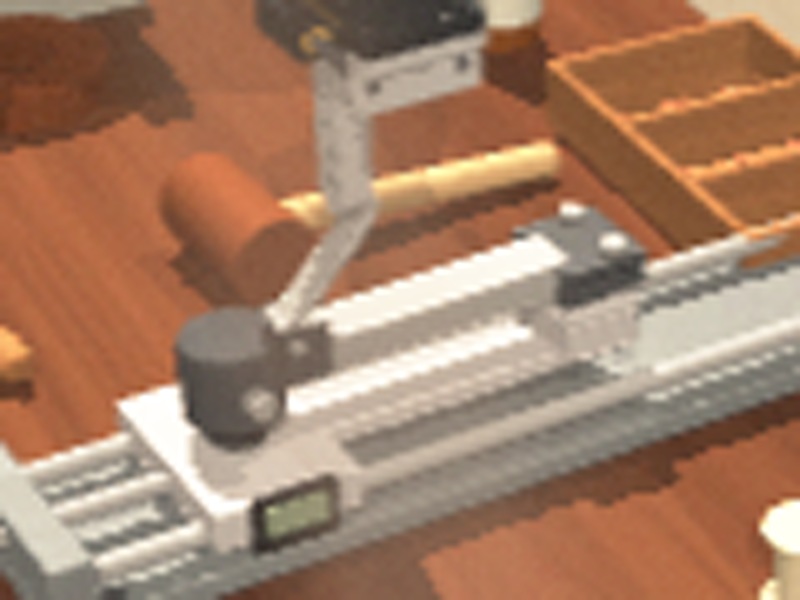

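View pics/t14.png

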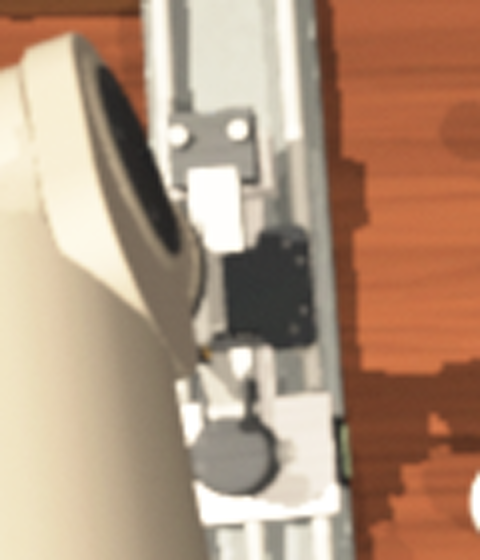

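>>> {"op": "step_arm", "data": {"commands": [[0,-0.002,0,-0.003,0],[0,-0.002,0,-0.006,0],[0,-0.002,0,-0.008,0],[0,-0.002,0,-0.01,0],[0,-0.002,0,-0.012,0]]}}

```text
time_s: 30.75
tcp_pos: [566.9, 210.0, 179.8]
orientation: [-0.04, 0.999, 0.001, 0.002]
wrist_force: [5.3, 0.1, 11.8]
finger_gap: 0.5
```

```bash
python3 st.py
```

```text
30.75 [566.88 210.04 179.82] [ 5.27  0.06 11.84] [ 0.   -1.31 -0.02]
```

>>> {"op": "step_arm", "data": {"commands": [[0,0,0,-0.002,0],[0,0,0,-0.004,0],[0,0,0,-0.006,0],[0,0,0,-0.006,0]]}}

```text
time_s: 31.25
tcp_pos: [568.3, 210.3, 174.7]
orientation: [-0.04, 0.999, 0.001, 0.003]
wrist_force: [8.8, -0.3, 15.5]
finger_gap: 0.2
```

```bash
python3 st.py
```

```text
31.25 [568.28 210.26 174.65] [ 8.77 -0.3  15.5 ] [ 0.09 -2.27  0.05]
```

>>> {"op": "step_arm", "data": {"commands": [[0,0.002,0,0,0],[0,0.003,0,-0.002,0],[0,0.004,0,-0.004,0],[0,0.004,0,-0.004,0]]}}

```text
time_s: 31.75
tcp_pos: [571.8, 210.3, 170.3]
orientation: [-0.04, 0.999, 0.001, 0.003]
wrist_force: [0.9, -0.5, 8.6]
finger_gap: 0.7
```

```bash
python3 snap.py 15 side 190 110 290 185
```

```text
{'time_s': 31.85, 'tcp_pos': array([570.26, 210.11, 169.52]), 'orientation': array([-0.04,  1.  ,  0.  ,  0.  ]), 'wrist_force': array([1.67, 0.36, 7.79]), 'ft_torque': array([ 0.13, -0.11, -0.04]), 'finger_gap': 0.25695377939272673}
```

View pics/v15.png

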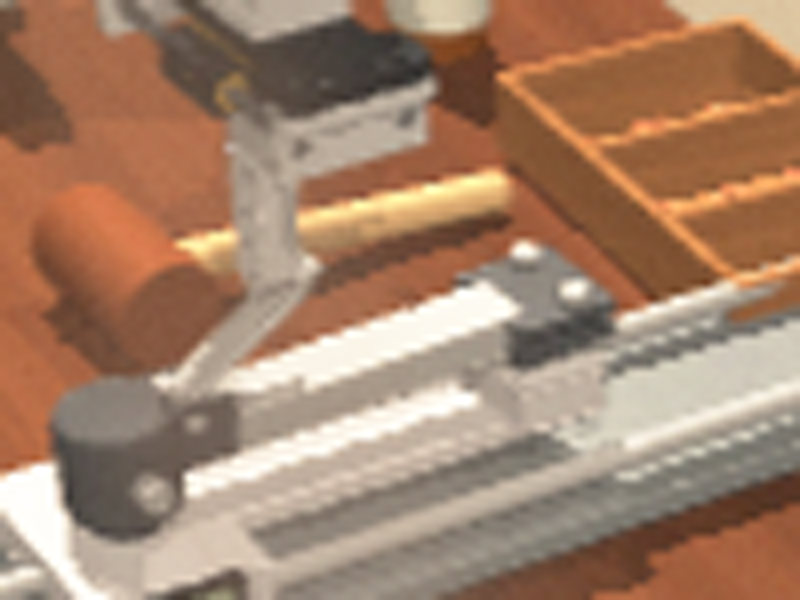

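>>> {"op": "step_arm", "data": {"commands": [[0,0.0015,0,-0.002,0],[0,0.0025,0,-0.004,0],[0,0.004,0,-0.007,0],[0,0.005,0,-0.01,0],[0,0.005,0,-0.01,0]]}}

```text
time_s: 32.48
tcp_pos: [575.2, 210.2, 159.2]
orientation: [-0.04, 0.999, 0.0, 0.001]
wrist_force: [2.4, 0.6, 8.2]
finger_gap: 0.6
```

```bash
python3 st.py
```

```text
32.475 [575.17 210.2  159.2 ] [2.39 0.56 8.22] [ 0.3  -0.5  -0.06]
```

>>> {"op": "step_arm", "data": {"commands": [[0,0.001,0,-0.003,0],[0,0.002,0,-0.006,0],[0,0.003,0,-0.008,0],[0,0.004,0,-0.01,0],[0,0.004,0,-0.01,0]]}}

```text
time_s: 33.1
tcp_pos: [579.3, 210.4, 149.3]
orientation: [-0.04, 0.999, 0.001, 0.001]
wrist_force: [1.7, 2.0, 7.5]
finger_gap: 0.2
```

```bash
python3 st.py
```

```text
33.1 [579.3  210.41 149.34] [1.74 1.99 7.45] [ 0.49 -0.68  0.02]
```

>>> {"op": "step_arm", "data": {"commands": [[0,0.001,0,-0.003,0],[0,0.002,0,-0.006,0],[0,0.0025,0,-0.009,0],[0,0.003,0,-0.01,0],[0,0.003,0,-0.01,0]]}}

```text
time_s: 33.72
tcp_pos: [582.0, 210.6, 139.3]
orientation: [-0.04, 0.999, 0.001, 0.001]
wrist_force: [1.2, 3.0, 8.6]
finger_gap: 0.3
```

```bash
python3 st.py
```

```text
33.725 [582.04 210.62 139.31] [1.23 3.03 8.6 ] [ 0.71 -0.33  0.01]
```

>>> {"op": "step_arm", "data": {"commands": [[0,0.0005,0,-0.0015,0],[0,0.0005,0,-0.003,0],[0,0.0005,0,-0.004,0],[0,0.0005,0,-0.004,0]]}}

```text
time_s: 34.22
tcp_pos: [582.6, 210.6, 135.4]
orientation: [-0.04, 0.999, 0.001, 0.001]
wrist_force: [1.3, 2.6, 8.0]
finger_gap: 0.3
```

```bash
python3 st.py
```

```text
34.225 [582.61 210.64 135.39] [1.26 2.6  8.02] [ 0.72 -0.32  0.02]
```

>>> {"op": "step_arm", "data": {"commands": [[0,0.0005,0,-0.001,0],[0,0.0005,0,-0.002,0],[0,0.0005,0,-0.003,0],[0,0.0005,0,-0.003,0]]}}

```text
time_s: 34.72
tcp_pos: [582.6, 210.7, 132.7]
orientation: [-0.04, 0.999, 0.001, 0.001]
wrist_force: [-3.6, 0.7, 16.7]
finger_gap: 0.5
```

```bash
python3 st.py
```

```text
34.725 [582.62 210.7  132.73] [-3.65  0.65 16.66] [0.5  1.07 0.05]
```

>>> {"op": "step_arm", "data": {"commands": [[0,0,0,-0.001,0],[0,0,0,-0.002,0],[0,0,0,-0.002,0]]}}

```text
time_s: 35.1
tcp_pos: [582.4, 210.7, 131.1]
orientation: [-0.04, 0.999, 0.001, 0.001]
wrist_force: [-8.5, 1.0, 25.6]
finger_gap: 0.7
```

```bash
python3 snap.py 16 side 190 110 290 185
```

```text
{'time_s': 35.2, 'tcp_pos': array([582.49, 210.7 , 131.17]), 'orientation': array([-0.04,  1.  ,  0.  ,  0.  ]), 'wrist_force': array([-8.86,  0.17, 25.17]), 'ft_torque': array([0.23, 2.02, 0.01]), 'finger_gap': 0.4228997158720374}
```

View pics/v16.png

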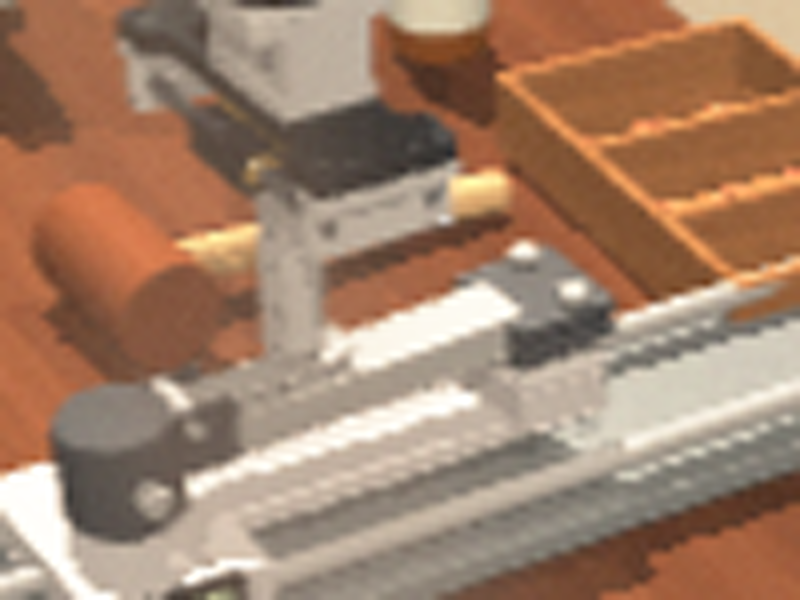

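>>> {"op": "step_arm", "data": {"commands": [[0,0,0,-0.0005,0],[0,0,0,-0.0005,0]]}}

```text
time_s: 35.45
tcp_pos: [582.4, 210.7, 130.8]
orientation: [-0.04, 0.999, 0.001, 0.001]
wrist_force: [-9.5, 0.5, 27.9]
finger_gap: 0.4
```

```bash
python3 st.py
```

```text
35.45 [582.44 210.7  130.8 ] [-9.46  0.48 27.92] [ 0.15  2.29 -0.02]
```

>>> {"op": "step_arm", "data": {"commands": [[0,0,0,0.002,0],[0,0,0,0.004,0],[0,0,0,0.006,0],[0,0,0,0.008,0]]}}

```text
time_s: 35.95
tcp_pos: [582.0, 209.6, 136.9]
orientation: [-0.04, 0.999, -0.0, -0.0]
wrist_force: [-0.0, 0.3, -0.0]
finger_gap: 0.3
```

```bash
python3 st.py
```

```text
35.95 [581.98 209.58 136.88] [-0.04  0.34 -0.03] [0.05 0.05 0.04]
```

>>> {"op": "step_arm", "data": {"commands": [[0,0,0,0.02,0],[0,0,0,0.06,0],[0,0,0,0.12,0],[0,0,-0.05,0.15,0],[0,0,-0.11,0.15,0],[0,0,-0.17,0.15,0],[0,0,-0.22,0.15,0],[0,0,-0.22,0.15,0]]}}

```text
time_s: 36.95
tcp_pos: [581.6, -14.9, 287.1]
orientation: [-0.037, 0.999, -0.0, -0.0]
wrist_force: [-0.4, 0.8, -0.3]
finger_gap: 0.6
```

```bash
python3 snap.py 17 side 190 110 290 185; python3 - <<'E'
from h import *
im=load("top17.npz")["color"][:,:,::-1]; cv2.imwrite("pics/t17.png",cv2.resize(im[110:250,130:230],None,fx=4.2,fy=4.2,interpolation=cv2.INTER_CUBIC))
E
```

```text
{'time_s': 37.05, 'tcp_pos': array([581.98, -10.44, 286.78]), 'orientation': array([-0.04,  1.  ,  0.  , -0.  ]), 'wrist_force': array([-0.1 ,  0.52,  0.8 ]), 'ft_torque': array([0.01, 0.01, 0.03]), 'finger_gap': 0.32144257378211255}
```

View pics/v17.png

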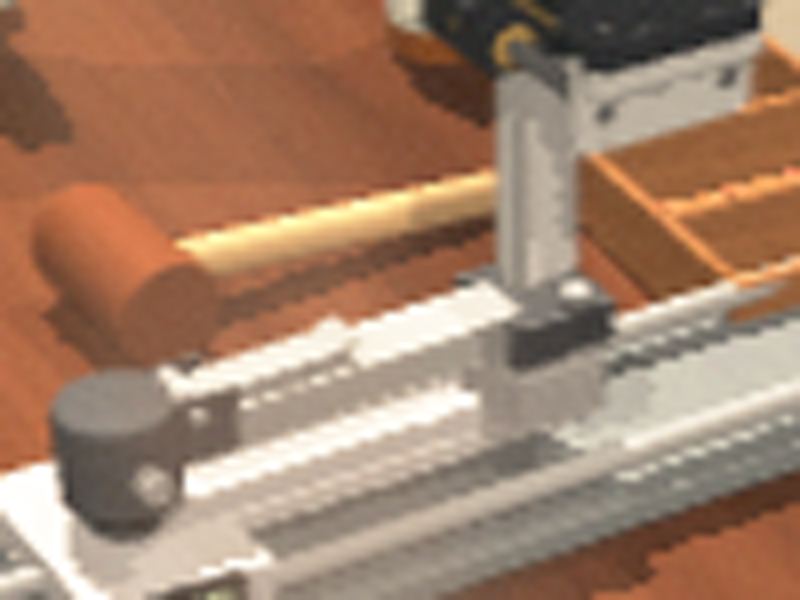

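View pics/t17.png

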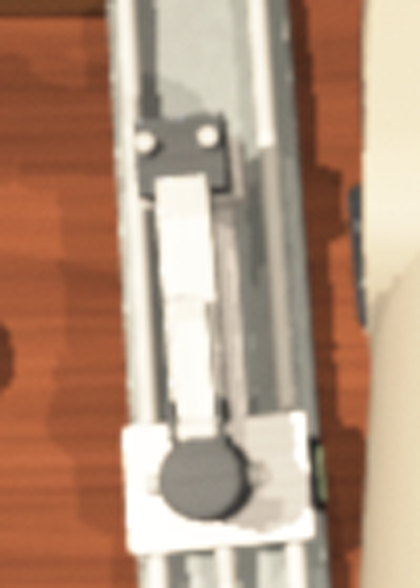

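```bash
python3 - <<'E'
from bench import *
from h import *
np.set_printoptions(precision=2,suppress=True)
o=np.array([491.5,203.8]);a=np.radians(4.6);u=np.array([np.cos(a),np.sin(a)]);w=np.array([-u[1],u[0]])
for n in("top","side"):
    L=[];B=[];C=[];J=[];last=None
    for i in range(8):
        im=get_image(n);W=cloud(im);d=W[...,:2]-o;s=d@u;t=d@w;z=W[...,2];last=im
        m=np.isfinite(z)&(abs(t)<9)&(z>100)&(z<130)
        L.append(np.c_[s,t,z][0:0] if 0 else np.stack([s,t,z],-1)[m&(s>36)&(s<100)])
        B.append(np.stack([s,t,z],-1)[m&(abs(t)<12)&(s>112)&(s<182)])
        C.append(np.stack([s,t,z],-1)[np.isfinite(z)&(np.hypot(s,t)<18)&(z>100)])
        J.append(np.stack([s,t,z],-1)[np.isfinite(z)&(abs(t)<25)&(s>195)&(s<235)&(z>90)])
    np.savez(f"{n}18.npz",**last)
    for nm,X in(("lever",L),("bar",B),("crown",C),("jaw",J)):
        p=np.vstack(X); r=np.polyfit(p[:,0],p[:,2],1) if nm in("lever","bar") else [0,0]
        print(n,nm,"med",np.median(p,0),"slope rad",r[0],"z@70",np.polyval(r,70),"z@150",np.polyval(r,150),len(p))
s=get_state();print(s['time_s'],s['wrist_force'])
E
```

```text
top lever med [ 68.35  -0.47 115.08] slope rad 0.010801102694013643 z@70 115.13910427124668 z@150 116.00319248676777 1179
top bar med [148.19  -0.23 108.51] slope rad -0.07788114390723927 z@70 115.3717799362031 z@150 109.14128842362396 1261
top crown med [ -0.08  -0.04 120.3 ] slope rad 0 z@70 0 z@150 0 1160
top jaw med [214.8    0.41 108.52] slope rad 0 z@70 0 z@150 0 1972
side lever med [ 70.88  -0.82 117.94] slope rad -0.017857627051735703 z@70 117.34241064683049 z@150 115.91380048269164 423
side bar med [148.28  -0.62 111.61] slope rad -0.07775734136526535 z@70 118.51703446923517 z@150 112.29644716001394 400
side crown med [ -0.19   0.16 123.53] slope rad 0 z@70 0 z@150 0 384
side jaw med [210.16  -7.16 111.08] slope rad 0 z@70 0 z@150 0 428
37.85 [ 0.8  -0.13  0.09]
```

```bash
python3 - <<'E'
from h import *
from bench import *
np.set_printoptions(precision=1,suppress=True,linewidth=150)
o=np.array([491.5,203.8]);a=np.radians(4.6);u=np.array([np.cos(a),np.sin(a)]);w=np.array([-u[1],u[0]])
for n in("top","side"):
    A=[]
    for i in range(8):
        im=get_image(n);W=cloud(im);d=W[...,:2]-o;s=d@u;t=d@w;z=W[...,2]
        A.append(np.stack([s,t,z],-1)[np.isfinite(z)&(abs(t)<8)&(z>85)&(z<135)])
    p=np.vstack(A)
    for lo in range(-24,240,12):
        q=p[(p[:,0]>=lo)&(p[:,0]<lo+12)]
        print(n,lo+6,np.median(q[:,2]) if len(q) else None,len(q),end=" | ")
    print()
# same profile on original bench scene
o=np.array([463.5,-288]);a=np.radians(-3.9);u=np.array([np.cos(a),np.sin(a)]);w=np.array([-u[1],u[0]])
for n in("top","side"):
    W=cloud(load(n+"0.npz"));d=W[...,:2]-o;s=d@u;t=d@w;z=W[...,2]
    p=np.stack([s,t,z],-1)[np.isfinite(z)&(abs(t)<8)&(z>12)]
    for lo in range(96,240,12):
        q=p[(p[:,0]>=lo)&(p[:,0]<lo+12)]; print(n,lo+6,np.median(q[:,2]),end=" | ")
    print()
E
```

```text
top -18 119.56328368338235 221 | top -6 120.3017026907639 212 | top 6 120.21517250034367 222 | top 18 120.49226555800081 208 | top 30 118.93437673576335 197 | top 42 115.68153026657976 215 | top 54 114.84163433308136 201 | top 66 114.84803321561432 197 | top 78 115.28286551960224 218 | top 90 115.70155460424189 192 | top 102 115.84589682424188 211 | top 114 119.2429028303099 181 | top 126 108.00103755792833 186 | top 138 108.05697913209157 200 | top 150 108.41548871218033 193 | top 162 108.97544528031156 192 | top 174 108.74613078503565 211 | top 186 108.78039929044623 195 | top 198 108.39868401363913 180 | top 210 108.06613942953179 193 | top 222 108.13394891772876 200 | top 234 108.51203098919369 188 | 
side -18 122.10150694554923 93 | side -6 123.38791171711236 80 | side 6 123.59570275433339 65 | side 18 123.57319668236596 64 | side 30 121.6792546939398 63 | side 42 118.64080388819929 56 | side 54 118.25673891917667 61 | side 66 117.90832713256506 72 | side 78 117.79415597825938 77 | side 90 118.12079559779384 76 | side 102 118.98209178944646 78 | side 114 121.01002981763006 82 | 
[... 322 characters left out ...]
32 38 | 
top 102 32.370162248390834 | top 114 31.43439202265504 | top 126 31.21657291231334 | top 138 32.394768411238914 | top 150 31.378430624837165 | top 162 32.297225921725754 | top 174 31.63381960241326 | top 186 32.47551166231877 | top 198 31.275337729682626 | top 210 31.07407815498022 | top 222 30.510499471323456 | top 234 30.871633519858833 | 
side 102 33.85390347458965 | side 114 33.70095435132464 | side 126 33.3479249081396 | side 138 33.2637567107662 | side 150 33.62509401579734 | side 162 33.2384503996903 | side 174 33.329021020494366 | side 186 34.23270270831372 | side 198 32.068501795423906 | side 210 32.714539153178755 | side 222 32.26672100183535 | side 234 32.30736007122026 |
```

```bash
python3 -c "
from bench import *
import numpy as np
a=dict(np.load('top0.npz'))['color'].astype(int);im=get_image('top');b=im['color'].astype(int)
d=abs(a-b).max(-1)
for n,(u0,v0,u1,v1) in dict(mallet=(75,115,125,210),awl=(70,244,128,268),eye=(280,142,312,238),spool=(242,135,264,160)).items(): print(n,(d[v0:v1,u0:u1]>60).mean())
print(job_done())"
```

```text
mallet 0.004210526315789474
awl 0.05459770114942529
eye 0.6881510416666666
spool 0.5018181818181818
the job is handed in; nothing more can be done
None
```

The coupler grip is hitched to the tester with the ball home, the latch lever down and the arm clear. I handed the job in at about 38 s, and handing in gives no verdict.

**What I did**
- I gripped the bar about 10 mm nearer the socket than the given point. My first estimate of the ball was about 6 mm off in y, so the socket rim touched the ball. I corrected by the side forces until it went on freely, set the heel in the cradle and let go.
- I pushed the crown down in small steps. The force dipped as the ball passed the plungers, then rose to about 29 N against the spindle's stop.
- With the lever still raised, I then pressed it to its firm stop at about 28 N. Wrist-force readings between steps never showed a push above about 29 N. I had no direct reading of the load cell.

**Last checks**
- **Ball:** the crown stayed about 14 mm below where it had rested on the plungers, at roughly 120 mm. That fits the ball being home and sunk about 3 mm under the grip's weight.
- **Lever:** it lies parallel to the bar to within about 0.01 rad.
- **Heel:** it is at cradle-floor height and between the cheeks, judged from the bar's profile and the top view.

**What disagreed or was not confirmed**
- The two cameras differ by about 2 to 3 mm in height, and by about 5 mm in their first estimate of the ball's y.
- A final picture comparison showed the mallet unmoved and only small differences at the awl. It could not confirm the eye grip or spool, because their areas had changed a lot, probably from the arm or its shadow. I did not compare the hammer or wax tin. The arm passed over the bench at height, and I felt no contact with any of these.

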